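Clear the finished clogs to the drying tree and clamp the next blank

ROBOT

A 6-joint arm with a two-finger parallel gripper is mounted at the origin on the work surface. World frame = base frame: x ahead of the robot, y to its left, z up, the work surface at z = 0. Lengths are in m, angles in rad, forces in N, time in s.
With the tool pointing down it reaches from about 0.425 to 0.95 m from the base axis. Payload 3.5 kg.
Tool frame: the origin (TCP) lies on the centre line of the jaws, within the pads' length; the fingertips stand ahead of it and the grasp point (between the pads) lies 11 mm behind it (tips_ahead is the z of the fingertips in the tool frame, in m); z points along the fingers, y is the direction in which the jaws open and shut (so a half turn about z gives the same grasp; the last joint's range is limited). The gripper opens to 85 mm and grips with 20 to 120 N. Pads are 22 mm wide; open, the fingers measure 114 mm over their backs; the gripper's body (76 mm by 85 mm) begins 54 mm behind the grasp point. The pads swing forward as they close: fully open they stand 13 mm farther back than shut.
Start: joints at [1.166, 0.286, 1.577, -0, 1.279, -0.15], TCP at [0.17, 0.653, 0.21] pointing down, gripper open.
Joint ranges: [-2.77, 2.77], [-0.9, 2.22], [0.21, 2.48], [-1.53, 4.67], [0.24, 2.81], [-2.84, 2.84]. Speed limits (rad/s): [2.79, 2.79, 3.14, 3.14, 3.14, 3.14].

INTERFACE

Orientations are given as a unit quaternion [x, y, z, w].
In Python, from plant import * gives the robot as it stands. The module is installed in compiled form; this text tells all that it offers.
- The arm moves only by the tool move_arm, never from a script. Its arguments are lists of equal length, an entry for each row: "linear": the shift along the world's x, y, z in m, a list of three; "twist": the turn, a rotation vector about the world's x, y, z in degrees, a list of three. A call has 1 to 20 rows; each row shifts and turns the pose as measured when the row begins; what a row does not reach is not made up. A row lasts 1/12 s, in which the tool goes at most 41.7 mm and 7.16 degrees, less where a joint would pass 70% of its speed; a pose out of reach is approached as far as the arm can. A call is refused whole if a number of a shift passes 0.0417 or a number of a turn 7.16, either way. A call with a gripper value outside its range is refused whole. "grip" is the opening, from 0 (shut) to 1 (fully open), set as the call begins (left out, the last holds). The fingers move at their own pace and stop on an object; "force" is the grip in N (left out, the last holds). Time passes only in rows, so rows that do not move let the fingers close. It gives the time, the measured TCP pose, the force and the opening at its end, in the units of the state.
- get_state(): the state, without advancing time (a new reading comes with each control period).
- read_camera(name): name is "scene" or "top" or "wrist"; returns a dict with "img" (480x640x3 uint8, blue, green, red), "depth" (480x640 float32, m along the optical axis (not along the pixel's ray), 0 where there is no reading), "fx", "fy", "cx", "cy" (pixels), "dist" ([k1, k2, p1, p2, k3] as OpenCV has them; the pictures are not rectified), "rvec" (rotation vector, rad) and "tvec" (3), from world to camera coordinates, as OpenCV has them. Camera axes: x right, y down, z forward; pixel columns grow to the right and rows downward; lengths in m; the calibration is good to about 2 mm. A picture is of the moment at which its call begins.
- sign_off(): hands the job in, once; it reports no verdict.
The state is a dict: "time": time; "qpos": joint angles; "dq": joint speeds; "joint_efforts": joint torques, N m; "eef_pos": TCP position; "tcp_rot": TCP orientation; "contact_force": force on the tool from outside, world axes, zero at the start; "wrist_torque": the same for the moment, N m; "opening": opening from 0.0 (shut) to 1.0 (fully open).
Only numpy, scipy, OpenCV 4.12 (cv2) and the standard library are available. Lean on these libraries where they do the work, as an engineer would, in place of code of your own. Each camera call takes 0.05 s, during which the arm holds its last target.

TASK

First hang every finished clog that stands loose on the bench with an upright handle, by the handle's eye, on the drying tree, one to a branch: before each, turn the tree by its knob until an empty branch points straight to the robot's edge of the bench, and slip the eye over that branch. Then set the rough blank flat in the carving cradle, toe against the end stop and side along the long far rail, and tap the wedge, thin end first, into the slot between blank and slanted cheek until it locks the blank tight against the far rail. Leave everything else on the bench where it is.

Things in the scene. Friction and masses are not known exactly. Their poses are not given: they have to be found in the camera images.
- tree (a joint): Turning top of the drying tree, vertical hinge, rad, growing anticlockwise from above, no stops; stays where left (friction 0.1 N m). Four branches 90 degrees apart. At 0 the occupied one (a clog like the others, fixed on it) points to -x, the robot's edge of the bench; the empty branches 1, 2, 3 follow anticlockwise and point to -x at -pi/2, pi (or -pi) and +pi/2.
- tree_foot: Fixed round foot of the tree, 170 across, 22 high; origin on the tree's vertical axis at bench height; its x axis is parallel to the bench's x.
- tree_knob (a point): Centre of the square knob on top of the tree, 40 x 40 and 40 high (215 to 255 mm above the bench); turns with it. Its +x and +y point along branches 2 and 3, -x along the occupied branch; the knob's flat faces look 45 degrees between the branches.
- branch1_tip (a point): Tip (centre of the 16 mm end ball) of branch 1, empty at the start, along -y of the knob point's axes. A branch is a round rod 12 mm thick; its axis runs straight from the tree's axis at 185 mm height above the bench to this tip, 135 mm out at 204 mm height. An eye passes over the ball.
- branch2_tip (a point): Tip (centre of the 16 mm end ball) of branch 2, empty at the start, along +x of the knob point's axes. A branch is a round rod 12 mm thick; its axis runs straight from the tree's axis at 185 mm height above the bench to this tip, 135 mm out at 204 mm height. An eye passes over the ball.
- branch3_tip (a point): Tip (centre of the 16 mm end ball) of branch 3, empty at the start, along +y of the knob point's axes. A branch is a round rod 12 mm thick; its axis runs straight from the tree's axis at 185 mm height above the bench to this tip, 135 mm out at 204 mm height. An eye passes over the ball.
- clogA: Finished child's clog, pale wood, standing on its sole, 0.2 kg; two or three are present. Shoe 115 long (x from -45 to 70, toe at +x), 50 wide, 51 high. From its mouth rises an upright browner handle, 12 thick in x: eye from 52 to 88 mm height, then a crossbar 48 wide (y) up to 100, then a grip tab 24 wide (y) up to 134. Origin: underside, below the handle, near the centre of mass.
- clogB: Finished child's clog, pale wood, standing on its sole, 0.2 kg; two or three are present. Shoe 115 long (x from -45 to 70, toe at +x), 50 wide, 51 high. From its mouth rises an upright browner handle, 12 thick in x: eye from 52 to 88 mm height, then a crossbar 48 wide (y) up to 100, then a grip tab 24 wide (y) up to 134. Origin: underside, below the handle, near the centre of mass.
- clogC: Finished child's clog, pale wood, standing on its sole, 0.2 kg; two or three are present. Shoe 115 long (x from -45 to 70, toe at +x), 50 wide, 51 high. From its mouth rises an upright browner handle, 12 thick in x: eye from 52 to 88 mm height, then a crossbar 48 wide (y) up to 100, then a grip tab 24 wide (y) up to 134. Origin: underside, below the handle, near the centre of mass.
- clogA_eye (a point): Centre of the eye of clogA: a rectangular hole through the handle along the clog's x, 34 wide (y), 36 high, 70 mm above the underside; when hung it lies 12 mm below the rod's axis.
- clogB_eye (a point): Centre of the eye of clogB: a rectangular hole through the handle along the clog's x, 34 wide (y), 36 high, 70 mm above the underside; when hung it lies 12 mm below the rod's axis.
- clogC_eye (a point): Centre of the eye of clogC: a rectangular hole through the handle along the clog's x, 34 wide (y), 36 high, 70 mm above the underside; when hung it lies 12 mm below the rod's axis.
- cradle: Fixed carving cradle, origin at bench height, mm in its own axes: plywood plate 10 thick, x -85 to 55, y -200 to 95, with dark battens up to height 32: far rail, inner face x = 28, y -50 to 64; end stop, inner face y = 64, x -20 to 46; slanted near cheek, y -70 to 70, inner face x = -44.9 + 0.14 y. A blank home at the rail has its centre at x = 0, y about 0 to 4, length along y, toe to +y.
- cradle_slot (a point): Middle of the wedge slot, on the plate's top, 36 mm along -x of the cradle's origin, same axes. The slot lies between the blank's near face (cradle x = -28 when home) and the slanted cheek: 25 mm wide at y = -60, 12 at y = 35; open at the -y end, where the plate runs on to y = -200.
- blank: Rough block for the next clog, pale wood, 120 long (x), 56 wide (y), 0.24 kg: heel part 60 high from x = -60 to 10, toe part 40 high from x = 10 to 60. Origin: centre of the underside.
- blank_toe (a point): Middle of the blank's toe end face, 60 mm along +x from its origin, 20 mm up.
- wedge: Loose brown wedge lying flat, 130 long (x), 32 high: head 24 thick (x -65 to -20, y -10.5 to 13.4), then tapering to 12 at the thin end, x = 65. Its straight face y = -10.5 goes against the blank (x along the cradle's y), the slanted face (0.14) against the cheek. Origin: underside. Locked by about 15 N on the butt, thin end near cradle y = 35 mm, head outside; friction then holds it.
- wax_jar: Bystander: amber jar 60 across, 70 high.
- nail_tin: Bystander: open steel tin 70 across, 50 high.
- mallet: Bystander: hammer lying down; not needed.
- dust_brush: Bystander: brush lying at the back.
- offcut1: Bystander: wood offcut 60 x 35 x 18.
- offcut2: Bystander: wood offcut 50 x 40 x 25.
- sanding_block: Bystander: cork block 90 x 50 x 30.
Not all that is in view belongs to the job. Leave any turquoise or yellow look-alike of the clogB alone. What is shaped like the clogC but black is not meant.

How it is judged:
On the way, in this order (a step that is already met when the one before it is completed fails the run):
1. an empty branch has been turned to point to the robot's edge of the bench (within 40 degrees) (x of any of branch1_tip, branch2_tip, branch3_tip in the frame of tree_foot below -0.103 m), for 0.2 s.
2. all the finished clogs present hang on branches by their eyes (((y of clogA_eye in the frame of tree_knob between -0.135 and -0.035 m and x of clogA_eye in the frame of tree_knob between -0.016 and 0.016 m and z of clogA_eye in the frame of tree_knob between -0.066 and -0.033 m) or (x of clogA_eye in the frame of tree_knob between 0.035 and 0.135 m and y of clogA_eye in the frame of tree_knob between -0.016 and 0.016 m and z of clogA_eye in the frame of tree_knob between -0.066 and -0.033 m) or (y of clogA_eye in the frame of tree_knob between 0.035 and 0.135 m and x of clogA_eye in the frame of tree_knob between -0.016 and 0.016 m and z of clogA_eye in the frame of tree_knob between -0.066 and -0.033 m)) and angle between each of clogA, clogB, clogC's own z axis and vertical below 0.4 rad and linear speed of each of clogA, clogB, clogC below 0.05 m/s and contact force between each of clogA, clogB, clogC and the fingers below 0.1 N and ((y of clogB_eye in the frame of tree_knob between -0.135 and -0.035 m and x of clogB_eye in the frame of tree_knob between -0.016 and 0.016 m and z of clogB_eye in the frame of tree_knob between -0.066 and -0.033 m) or (x of clogB_eye in the frame of tree_knob between 0.035 and 0.135 m and y of clogB_eye in the frame of tree_knob between -0.016 and 0.016 m and z of clogB_eye in the frame of tree_knob between -0.066 and -0.033 m) or (y of clogB_eye in the frame of tree_knob between 0.035 and 0.135 m and x of clogB_eye in the frame of tree_knob between -0.016 and 0.016 m and z of clogB_eye in the frame of tree_knob between -0.066 and -0.033 m)) and ((y of clogC_eye in the frame of tree_knob between -0.135 and -0.035 m and x of clogC_eye in the frame of tree_knob between -0.016 and 0.016 m and z of clogC_eye in the frame of tree_knob between -0.066 and -0.033 m) or (x of clogC_eye in the frame of tree_knob between 0.035 and 0.135 m and y of clogC_eye in the frame of tree_knob between -0.016 and 0.016 m and z of clogC_eye in the frame of tree_knob between -0.066 and -0.033 m) or (y of clogC_eye in the frame of tree_knob between 0.035 and 0.135 m and x of clogC_eye in the frame of tree_knob between -0.016 and 0.016 m and z of clogC_eye in the frame of tree_knob between -0.066 and -0.033 m))), for 0.3 s.
3. the blank is locked in the cradle by the wedge (x of blank in the frame of cradle between -0.003 and 0.003 m and y of blank in the frame of cradle between -0.012 and 0.008 m and z of blank in the frame of cradle between 0.006 and 0.014 m and y of blank_toe in the frame of cradle above 0.04 m and angle between the x axis of blank and the y axis of cradle, either way round below 0.06 rad and z of wedge in the frame of cradle between 0.006 and 0.014 m and y of wedge in the frame of cradle above -0.05 m and contact force between wedge and blank above 3 N and contact force between wedge and the fingers below 0.1 N and linear speed of each of wedge, blank below 0.02 m/s), for 0.3 s.
At the end, for the whole second after the job is handed in: Every clog present hangs by its eye on a branch that was empty, tilted under 0.4 rad, at rest; blank flat in the cradle, toe within 16 mm of the stop, within 3 mm and 0.06 rad of the far rail; wedge flat in the slot, thin end past y = 15 mm, pressing the blank with over 3 N; all released (all of step 2 and all of step 3); the robot touches nothing.
It fails at once if a clog is held on a branch that does not point to the robot's edge of the bench (some 60 degrees or more off) ((((y of clogA_eye in the frame of tree_knob between -0.135 and -0.035 m and x of clogA_eye in the frame of tree_knob between -0.016 and 0.016 m and z of clogA_eye in the frame of tree_knob between -0.066 and -0.033 m) or (x of clogA_eye in the frame of tree_knob between 0.035 and 0.135 m and y of clogA_eye in the frame of tree_knob between -0.016 and 0.016 m and z of clogA_eye in the frame of tree_knob between -0.066 and -0.033 m) or (y of clogA_eye in the frame of tree_knob between 0.035 and 0.135 m and x of clogA_eye in the frame of tree_knob between -0.016 and 0.016 m and z of clogA_eye in the frame of tree_knob between -0.066 and -0.033 m)) and contact force between clogA and the fingers above 3 N and (x of clogA_eye in the frame of tree_foot above -0.025 m or y of clogA_eye in the frame of tree_foot above 0.08 m or y of clogA_eye in the frame of tree_foot below -0.08 m)) or (((y of clogB_eye in the frame of tree_knob between -0.135 and -0.035 m and x of clogB_eye in the frame of tree_knob between -0.016 and 0.016 m and z of clogB_eye in the frame of tree_knob between -0.066 and -0.033 m) or (x of clogB_eye in the frame of tree_knob between 0.035 and 0.135 m and y of clogB_eye in the frame of tree_knob between -0.016 and 0.016 m and z of clogB_eye in the frame of tree_knob between -0.066 and -0.033 m) or (y of clogB_eye in the frame of tree_knob between 0.035 and 0.135 m and x of clogB_eye in the frame of tree_knob between -0.016 and 0.016 m and z of clogB_eye in the frame of tree_knob between -0.066 and -0.033 m)) and contact force between clogB and the fingers above 3 N and (x of clogB_eye in the frame of tree_foot above -0.025 m or y of clogB_eye in the frame of tree_foot above 0.08 m or y of clogB_eye in the frame of tree_foot below -0.08 m)) or (((y of clogC_eye in the frame of tree_knob between -0.135 and -0.035 m and x of clogC_eye in the frame of tree_knob between -0.016 and 0.016 m and z of clogC_eye in the frame of tree_knob between -0.066 and -0.033 m) or (x of clogC_eye in the frame of tree_knob between 0.035 and 0.135 m and y of clogC_eye in the frame of tree_knob between -0.016 and 0.016 m and z of clogC_eye in the frame of tree_knob between -0.066 and -0.033 m) or (y of clogC_eye in the frame of tree_knob between 0.035 and 0.135 m and x of clogC_eye in the frame of tree_knob between -0.016 and 0.016 m and z of clogC_eye in the frame of tree_knob between -0.066 and -0.033 m)) and contact force between clogC and the fingers above 3 N and (x of clogC_eye in the frame of tree_foot above -0.025 m or y of clogC_eye in the frame of tree_foot above 0.08 m or y of clogC_eye in the frame of tree_foot below -0.08 m))).
It fails at once if one of the other things on the bench is moved by more than 5 cm (distance of any of wax_jar, nail_tin, mallet, dust_brush, offcut1, offcut2, sanding_block from where it was at the start of the episode above 0.05 m).
Of clogA, clogB, clogC only 2 to 3 are there at a start; the rules pass over those that are not, and their reading is None.
At some moment in a run one of wedge, blank may be knocked a few centimetres aside while the robot is not near it.
It also fails if it takes over 210 s, if anything falls off the work surface, if the arm or the gripper's body presses on something with over 40 N, if the wrist force passes 120 N, or if a joint passes its speed limit or range.

## Working session

There is one attempt and no reset: what is moved stays moved. The work goes in short steps, Python scripts to look and compute and a tool call to move; the robot and the scene stay as the last step left them, time stands still between calls to the robot, and variables do not carry over. Pictures are saved under pics/ and viewed, and the job is handed in when it is done.

Besides the shell and the picture viewer there is one more tool, called after ">>>" as name(argument=value, ...), one argument or row to a line, values as JSON. move_arm: Moves the arm, as the interface text tells. Its arguments: {"type":"object","properties":{"linear":{"type":"array","items":{"type":"array","items":{"type":"number"}}},"twist":{"type":"array","items":{"type":"array","items":{"type":"number"}}},"grip":{"type":"number"},"force":{"type":"number"}},"required":["linear","twist"]}

```bash
mkdir -p pics; cat > h.py <<'E'
from plant import *
import numpy as np, cv2
def cam(n):
    c=read_camera(n); c['K']=np.array([[c['fx'],0,c['cx']],[0,c['fy'],c['cy']],[0,0,1.]]); c['R']=cv2.Rodrigues(np.array(c['rvec'],float))[0]; c['t']=np.array(c['tvec'],float).ravel(); c['D']=np.array(c['dist'],float).ravel(); return c
def cloud(c):
    v,u=np.mgrid[0:480,0:640]; p=np.stack([u.ravel(),v.ravel()],1).astype(np.float32)[:,None]
    n=cv2.undistortPoints(p,c['K'],c['D'])[:,0]; d=c['depth'].ravel()
    P=np.c_[n*d[:,None],d]; W=(P-c['t'])@c['R']; W[d==0]=np.nan
    return W.reshape(480,640,3)
def proj(c,pts):
    return cv2.projectPoints(np.array(pts,float).reshape(-1,1,3),c['R'] if 0 else np.array(c['rvec'],float),c['t'],c['K'],c['D'])[0][:,0]
E
python3 - <<'E'
from h import *
s=get_state();print(s['time'],s['eef_pos'],s['tcp_rot'],s['opening'],{k:s[k] for k in s if 'tip' in k})
for n in ['scene','top','wrist']:
    c=cam(n);cv2.imwrite(f'pics/{n}0.png',c['img']);print(n,-c['R'].T@c['t']);np.savez(f'{n}0.npz',W=cloud(c),img=c['img'])
E
```

```text
0.0 [0.16984467 0.65255605 0.20871845] [ 1.27074855e-01  9.91892428e-01 -1.13551555e-03 -3.22724517e-04] 0.9954538246218152 {}
scene [1.22420083 0.55656898 1.07236961]
top [0.41204805 0.0441261  1.17820255]
wrist [0.09240478 0.67268239 0.3740409 ]
```

View pics/scene0.png

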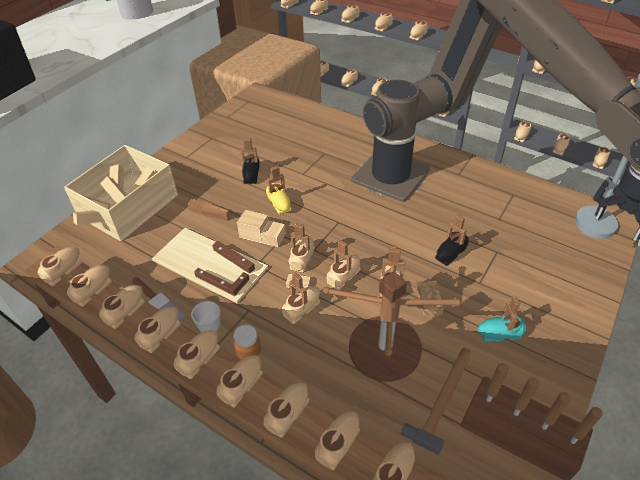

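View pics/top0.png

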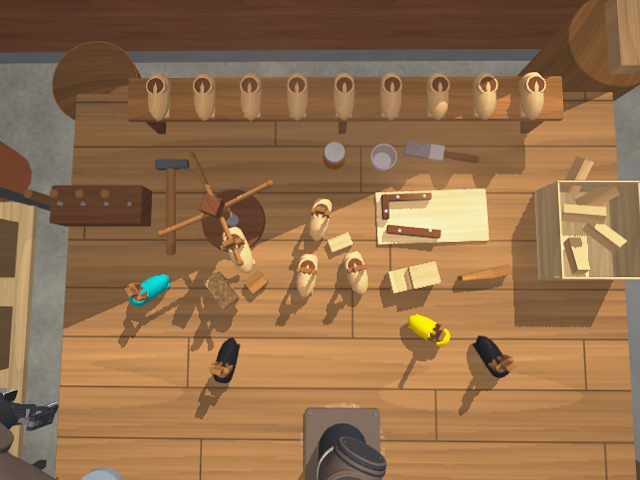

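View pics/wrist0.png

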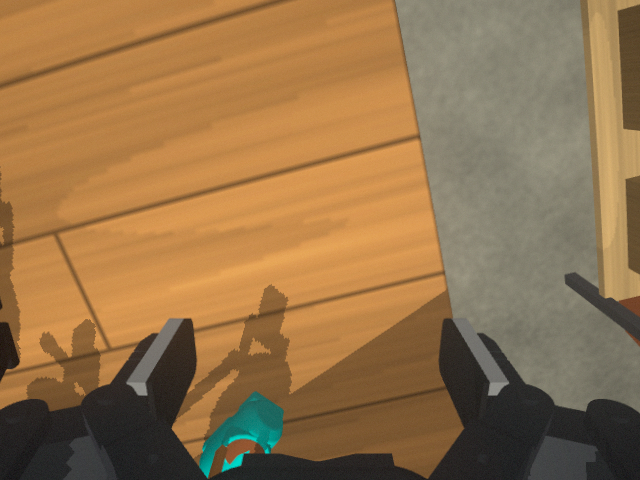

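```bash
python3 - <<'E'
import plant; print([k for k in dir(plant) if k[0]!='_'])
from h import *
print(get_state().keys())
d=np.load('top0.npz');W=d['W'];im=d['img']
r=im[120:320,120:540]; cv2.imwrite('pics/t_a.png',cv2.resize(im[130:330,130:390],None,fx=3,fy=3,interpolation=cv2.INTER_CUBIC))
cv2.imwrite('pics/t_b.png',cv2.resize(im[130:310,330:540],None,fx=3.7,fy=3.3,interpolation=cv2.INTER_CUBIC))
for u,v in [(211,205),(320,218),(307,273),(356,270),(480,200),(100,350),(334,155)]: print(u,v,W[v,u].round(4))
E
```

```text
['Unreachable', 'get_state', 'read_camera', 'sign_off', 'tips_ahead']
dict_keys(['time', 'qpos', 'dq', 'joint_efforts', 'eef_pos', 'tcp_rot', 'contact_force', 'wrist_torque', 'opening'])
211 205 [0.5816 0.2887 0.2549]
320 218 [0.5849 0.0577 0.0509]
307 273 [0.4403 0.0873 0.1312]
356 270 [ 0.4476 -0.029   0.1353]
480 200 [ 0.6404 -0.371   0.0102]
100 350 [ 0.2372  0.6436 -0.0012]
334 155 [0.7455 0.0218 0.0736]
```

View pics/t_a.png

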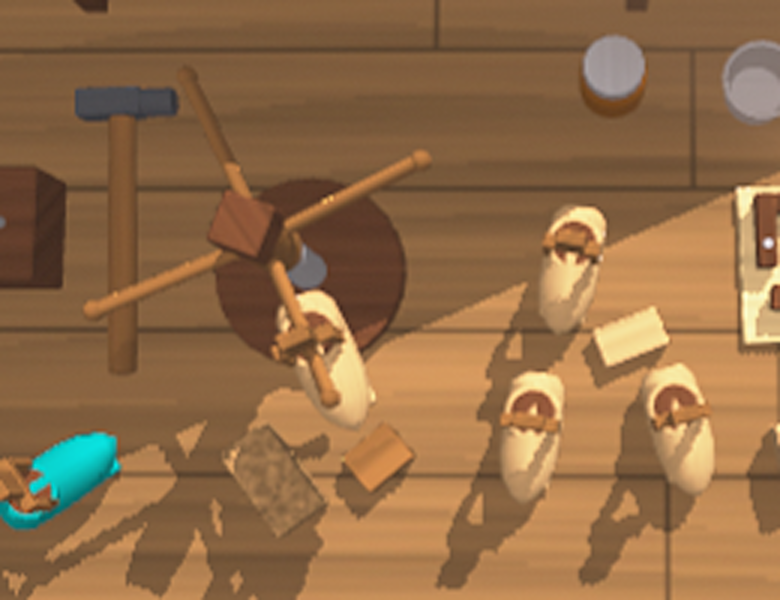

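View pics/t_b.png

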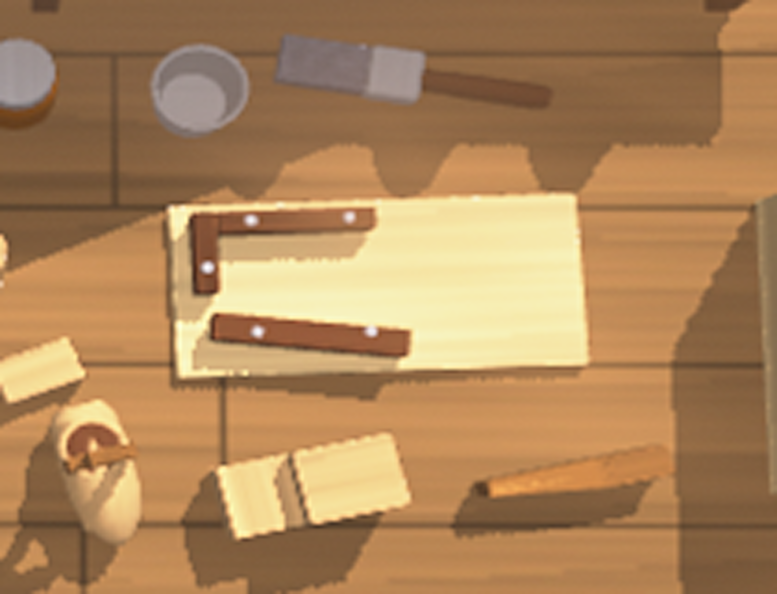

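```bash
python3 - <<'E'
from h import *
print(tips_ahead if not callable(tips_ahead) else tips_ahead())
d=np.load('top0.npz');W=d['W'];im=d['img']
def rect(P): 
    r=cv2.minAreaRect((P[:,:2]*1000).astype(np.float32)); return np.round(r[0],1),np.round(r[1],1),round(r[2],2)
def reg(x0,x1,y0,y1,z0,z1):
    m=(W[...,0]>x0)&(W[...,0]<x1)&(W[...,1]>y0)&(W[...,1]<y1)&(W[...,2]>z0)&(W[...,2]<z1); return W[m],m
P,m=reg(.5,.65,.2,.37,.245,.265); print('knob',len(P),rect(P),P.mean(0))
# foot
P,m=reg(.42,.75,.1,.42,.017,.027); 
c,r=cv2.minEnclosingCircle((P[:,:2]*1000).astype(np.float32)); print('foot',len(P),c,r)
from scipy.optimize import least_squares
# branches
P,m=reg(.4,.76,.1,.48,.175,.225); q=P[:,:2]-[.58,.289]; 
rr=np.hypot(*q.T); th=np.degrees(np.arctan2(q[:,1],q[:,0]))
for a in range(-180,180,10):
    k=(th>=a)&(th<a+10)&(rr>.04)
    if k.sum(): print(a,k.sum(),rr[k].max().round(3),np.round(np.median(th[k]),1),P[k][:,2].max().round(3))
# clog handles
for n,b in dict(A=(.5,.68,.0,.12),B=(.35,.5,.05,.14),C=(.35,.5,-.08,.02)).items():
    P,m=reg(*b,.105,.145); print(n,len(P),P.mean(0).round(4),P[:,2].max(),rect(P))
    P,m=reg(*b,.09,.145); print('  bar',len(P),P.mean(0).round(4),rect(P))
    P,m=reg(*b,.02,.053); print('  shoe',len(P),rect(P))
E
```

```text
0.008
knob 400 (array([550.7, 281.5]), array([118.4,  51.9]), 15.96) [0.57411339 0.28608636 0.25393117]
foot 1859 (582.1746826171875, 308.1953125) 194.84036254882812
-180 4 0.091 -170.5 0.216
-170 38 0.095 -166.2 0.224
-160 191 0.139 -154.8 0.222
-150 54 0.095 -143.8 0.224
-140 6 0.091 -139.5 0.214
-70 220 0.142 -64.0 0.214
-60 26 0.091 -58.5 0.202
10 3 0.051 18.6 0.194
20 238 0.144 25.1 0.214
30 9 0.068 30.7 0.197
100 26 0.096 108.4 0.201
110 226 0.142 114.1 0.213
A 66 [0.5918 0.056  0.1295] 0.1382064030736043 (array([593.2,  56.3]), array([23.4, 12.4]), 77.58)
  bar 122 [0.592  0.0564 0.1154] (array([593.4,  57.1]), array([46.8, 12.6]), 79.26)
  shoe 569 (array([568.4,  50.6]), array([144.6,  75.8]), 16.44)
B 52 [0.4461 0.0906 0.1329] 0.1388452468388261 (array([446.3,  90.2]), array([23.3, 11.8]), 88.15)
  bar 97 [0.4459 0.0903 0.1175] (array([446.4,  91. ]), array([45.8, 11.8]), 82.77)
  shoe 574 (array([434.6,  92.4]), array([ 50.7, 113.3]), 81.6)
C 56 [ 0.4518 -0.034   0.132 ] 0.13761398807397923 (array([451.9, -34.7]), array([11.8, 24. ]), 14.26)
  bar 99 [ 0.4515 -0.0334  0.1179] (array([452. , -35.2]), array([11.8, 47.4]), 14.26)
  shoe 590 (array([441. , -38.2]), array([113.6,  50.8]), 16.08)
```

```bash
python3 - <<'E'
from h import *
d=np.load('top0.npz');W=d['W'];im=d['img']
def rect(P): 
    r=cv2.minAreaRect((P[:,:2]*1000).astype(np.float32)); return np.round(r[0],1),np.round(r[1],1),round(r[2],2)
def reg(x0,x1,y0,y1,z0,z1):
    m=(W[...,0]>x0)&(W[...,0]<x1)&(W[...,1]>y0)&(W[...,1]<y1)&(W[...,2]>z0)&(W[...,2]<z1); return W[m],m
P,m=reg(.54,.65,.24,.37,.25,.265); print('knob',len(P),rect(P),P.mean(0))
# opposite tips
P,m=reg(.4,.8,.1,.48,.196,.216); q=P[:,:2]-[.58,.289]; rr=np.hypot(*q.T); th=np.degrees(np.arctan2(q[:,1],q[:,0]))
for a in(-155,-64.5,25,114.5):
    k=(abs((th-a+180)%360-180)<9)&(rr>.125); print(a,P[k].mean(0).round(4))
# cradle etc
def comps(b,z0,z1,mn=60):
    P,m=reg(*b,z0,z1); n,l,s,c=cv2.connectedComponentsWithStats(m.astype(np.uint8),connectivity=4)
    for i in range(1,n):
        if s[i,4]>=mn:
            Q=W[l==i]; print('   ',s[i,4],c[i].round(0),rect(Q),'z',np.median(Q[:,2]).round(4),'mean',Q.mean(0).round(4))
print('battens');comps((.5,.72,-.4,-.05),.027,.036)
print('plate');comps((.5,.72,-.4,-.05),.005,.0145)
print('blank heel');comps((.38,.53,-.3,-.08),.054,.066);print('toe');comps((.38,.53,-.3,-.08),.035,.045)
print('wedge');comps((.38,.53,-.45,-.25),.027,.037)
E
```

```text
knob 342 (array([583. , 291.6]), array([40.7, 40.2]), 70.08) [0.58229071 0.2907824  0.2547859 ]
-155 [0.4601 0.2331 0.2092]
-64.5 [0.6386 0.1694 0.2089]
25 [0.7018 0.3464 0.2089]
114.5 [0.5256 0.4103 0.2093]
battens
    445 [401. 200.] (array([ 626.2, -170.5]), array([ 64.7, 135.3]), 8.33) z 0.0318 mean [ 0.6356 -0.1561  0.0317]
    428 [414. 231.] (array([ 552.9, -189.2]), array([140.9,  22.8]), 83.94) z 0.0318 mean [ 0.553  -0.1889  0.0317]
plate
    4553 [437. 217.] (array([ 596.2, -242.9]), array([140.8, 298.6]), 2.22) z 0.01 mean [ 0.5948 -0.256   0.01  ]
blank heel
    604 [424. 275.] (array([ 438. , -207.7]), array([55.7, 70.3]), 13.61) z 0.06 mean [ 0.4383 -0.2069  0.06  ]
toe
    436 [400. 280.] (array([ 424.4, -149.9]), array([56. , 51.6]), 13.02) z 0.0399 mean [ 0.4244 -0.1498  0.04  ]
wedge
    383 [489. 273.] (array([ 443.2, -374.1]), array([ 24.1, 129.8]), 12.74) z 0.032 mean [ 0.4455 -0.3802  0.0321]
```

>>> move_arm(
  linear=[
    [0,0,0.04],
    [0,0,0.04],
    [0,0,0.04],
    [0.03,-0.027,0],
    [0.03,-0.027,0],
    [0.03,-0.027,0],
    [0.03,-0.027,0],
    [0.03,-0.027,0],
    [0.03,-0.027,0],
    [0.03,-0.027,0],
    [0.03,-0.027,0],
    [0.03,-0.027,0],
    [0.03,-0.027,0],
    [0.03,-0.027,0],
    [0.03,-0.027,0],
    [0.03,-0.027,0],
  ],
  twist=[
    [0,0,-5.4],
    [0,0,0],
    [0,0,0],
    [0,0,0],
    [0,0,0],
    [0,0,0],
    [0,0,0],
    [0,0,0],
    [0,0,0],
    [0,0,0],
    [0,0,0],
    [0,0,0],
    [0,0,0],
    [0,0,0],
    [0,0,0],
    [0,0,0],
  ],
  grip=1,
  force=60,
)

```text
time: 1.48
eef_pos: [0.5609, 0.2871, 0.3266]
tcp_rot: [0.168, 0.986, -0.005, -0.003]
contact_force: [-0.0, 0.7, 0.6]
opening: 1.002
```

```bash
cat > st.py <<'E'
from h import *
from scipy.spatial.transform import Rotation as Rt
def st():
    s=get_state();R=Rt.from_quat(s['tcp_rot']).as_matrix()
    print('t',round(s['time'],2),'pos',np.round(s['eef_pos'],4),'jaw',round(np.degrees(np.arctan2(R[1,1],R[0,1])),2),'z',R[:,2].round(3),'F',np.round(s['contact_force'],1),'op',round(s['opening'],3),'q',np.round(s['qpos'],2))
    return s
if __name__=='__main__': st()
E
python3 st.py
```

```text
t 1.48 pos [0.5609 0.2871 0.3266] jaw 70.66 z [-0.007 -0.01  -1.   ] F [-0.   0.7  0.6] op 1.002 q [ 0.32  0.13  1.55 -0.01  1.47 -0.92]
```

>>> move_arm(
  linear=[
    [0.021,0.0035,0],
    [0,0,0],
    [0,0,-0.01],
  ],
  twist=[
    [0.5,-0.4,-0.6],
    [0,0,0],
    [0,0,0],
  ],
)

```text
time: 1.73
eef_pos: [0.5887, 0.2826, 0.3162]
tcp_rot: [0.179, 0.984, -0.001, 0.001]
contact_force: [-0.4, -0.9, 0.6]
opening: 1.0
```

```bash
python3 st.py
```

```text
t 1.73 pos [0.5887 0.2826 0.3162] jaw 69.4 z [ 0.002 -0.003 -1.   ] F [-0.4 -0.9  0.6] op 1.0 q [ 0.29  0.18  1.51 -0.    1.45 -0.92]
```

>>> move_arm(
  linear=[
    [-0.006,0.0075,-0.02],
    [0,0,-0.025],
    [0,0,-0.025],
    [0,0,-0.01],
    [0,0,0],
  ],
  twist=[
    [0,0,0.6],
    [0,0,0],
    [0,0,0],
    [0,0,0],
    [0,0,0],
  ],
)

```text
time: 2.15
eef_pos: [0.5757, 0.2927, 0.2287]
tcp_rot: [0.171, 0.985, -0.002, -0.002]
contact_force: [-0.5, 0.1, -0.7]
opening: 0.999
```

```bash
python3 st.py
```

```text
t 2.15 pos [0.5757 0.2927 0.2287] jaw 70.34 z [-0.004 -0.004 -1.   ] F [-0.5  0.1 -0.7] op 0.999 q [ 0.31  0.21  1.63 -0.    1.3  -0.91]
```

>>> move_arm(
  linear=[
    [0.005,-0.002,0],
    [0,0,0],
    [0,0,0],
  ],
  twist=[
    [0,0,0],
    [0,0,0],
    [0,0,0],
  ],
)

```text
time: 2.4
eef_pos: [0.5795, 0.2922, 0.2297]
tcp_rot: [0.169, 0.986, -0.002, -0.002]
contact_force: [-1.4, 0.5, -0.6]
opening: 1.001
```

>>> move_arm(
  linear=[
    [0,0,0],
    [0,0,0],
    [0,0,0],
    [0,0,0],
    [0,0,0],
    [0,0,0],
  ],
  twist=[
    [0,0,0],
    [0,0,0],
    [0,0,0],
    [0,0,0],
    [0,0,0],
    [0,0,0],
  ],
  grip=0.2,
)

```text
time: 2.9
eef_pos: [0.5823, 0.293, 0.2363]
tcp_rot: [0.169, 0.986, -0.0, 0.003]
contact_force: [0.5, 0.1, -0.0]
opening: 0.201
```

```bash
python3 st.py
```

```text
t 2.9 pos [0.5823 0.293  0.2363] jaw 70.5 z [ 0.006 -0.001 -1.   ] F [ 0.5  0.1 -0. ] op 0.201 q [ 0.31  0.22  1.61 -0.    1.31 -0.92]
```

```bash
python3 - <<'E'
from h import *
c=cam('wrist');cv2.imwrite('pics/w1.png',c['img'])
c=cam('scene');cv2.imwrite('pics/s1.png',cv2.resize(c['img'][180:420,260:580],None,fx=2,fy=2))
E
```

```text
(no output)
```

View pics/w1.png

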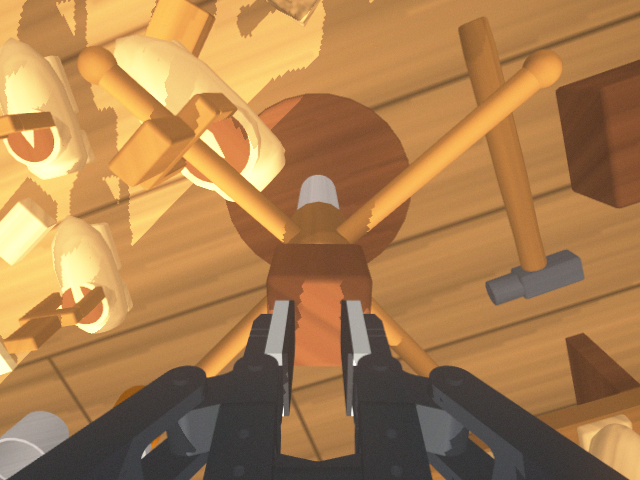

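View pics/s1.png

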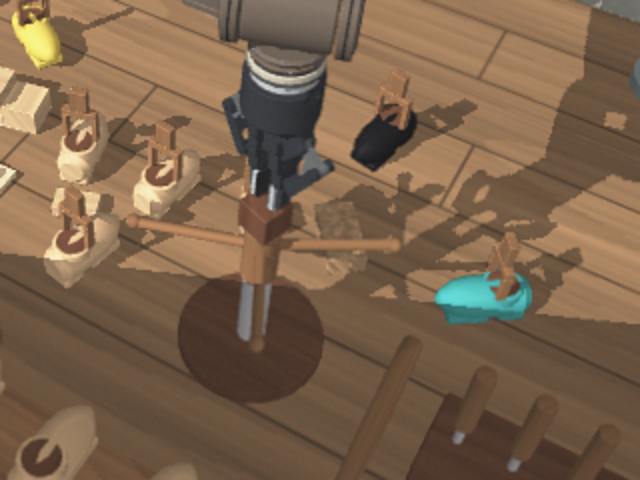

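```bash
python3 - <<'E'
from h import *
from st import st
s=st()
c=cam('wrist');W=cloud(c);print(-c['R'].T@c['t'])
for u,v in [(320,345),(320,265),(283,320),(283,380),(355,320),(355,380),(320,310),(545,65),(280,305),(290,303)]: print(u,v,W[v,u].round(4))
print(proj(c,[[*s['eef_pos']],[.582,.2905,.255],[.582,.2905,.215]]))
c=cam('top');W=cloud(c)
m=(W[...,0]>.45)&(W[...,0]<.7)&(W[...,1]>.15)&(W[...,1]<.45)&(W[...,2]>.2)
cv2.imwrite('pics/t1.png',cv2.resize(c['img'][130:330,130:390],None,fx=3,fy=3))
st()
E
```

```text
t 3.0 pos [0.5823 0.293  0.2361] jaw 70.51 z [ 0.006 -0.001 -1.   ] F [0.  0.2 0.5] op 0.199 q [ 0.31  0.22  1.61 -0.    1.31 -0.92]
[0.50579366 0.31947495 0.40077859]
320 345 [0.5934 0.2899 0.257 ]
320 265 [0.5667 0.2994 0.2444]
283 320 [0.568  0.2859 0.2775]
283 380 [0.5771 0.2838 0.2961]
355 320 [0.5765 0.3078 0.2764]
355 380 [0.5793 0.3046 0.3026]
320 310 [0.5796 0.2947 0.2558]
545 65 [0.5263 0.4127 0.2127]
280 305 [0.5677 0.284  0.2665]
290 303 [0.5689 0.2872 0.2648]
[[317.75637069 294.20482821]
 [311.66676198 317.43782662]
 [312.51567911 275.45617207]]
t 3.1 pos [0.5821 0.2929 0.2358] jaw 70.51 z [ 0.005 -0.001 -1.   ] F [ 0.3 -0.2  0.6] op 0.2 q [ 0.31  0.22  1.61 -0.    1.31 -0.92]
```

View pics/t1.png

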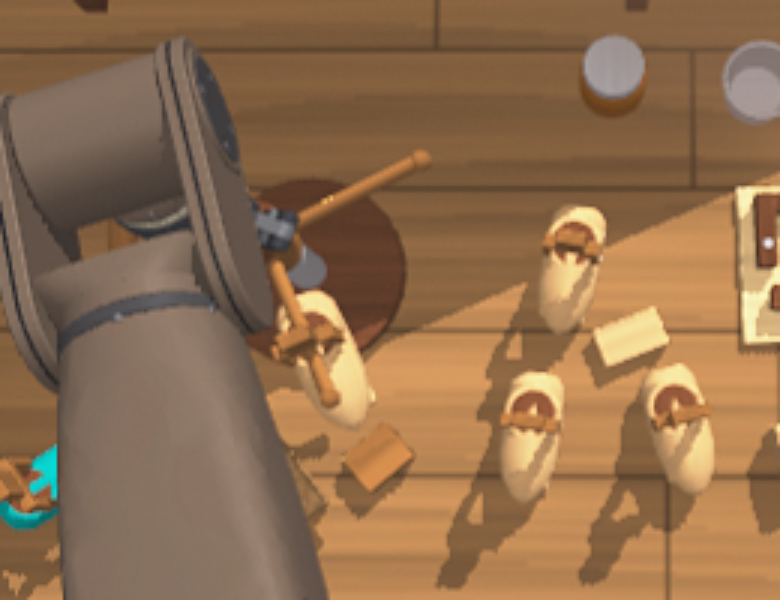

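```bash
python3 - <<'E'
from h import *
from st import *
d=np.load('wrist0.npz');W=d['W'];R=Rt.from_quat([ 1.27074855e-01 , 9.91892428e-01 ,-1.13551555e-03, -3.22724517e-04]).as_matrix();p=np.array([0.16984467 ,0.65255605, 0.20871845])
T=(W-p)@R
for u,v in [(180,322),(188,330),(150,380),(135,390),(185,370),(452,325),(445,325),(460,340),(500,385),(490,390)]: print(u,v,T[v,u].round(4))
m=(abs(T[...,0])<.05)&(T[...,2]>-.1)&(T[...,2]<.05)&(abs(T[...,1])<.09)
print(T[m][:,2].max())
E
```

```text
180 322 [ 0.0109 -0.0447 -0.0429]
188 330 [ 0.0063 -0.0433 -0.0402]
150 380 [ 0.0104 -0.0437 -0.0722]
135 390 [ 0.0117 -0.0452 -0.078 ]
185 370 [-0.0035 -0.0429 -0.0485]
452 325 [ 0.0106  0.0428 -0.0447]
445 325 [ 0.0077  0.0423 -0.0397]
460 340 [ 0.0106  0.0426 -0.0536]
500 385 [ 0.0092  0.0471 -0.073 ]
490 390 [ 0.0085  0.0441 -0.0741]
-0.035062578826693946
```

>>> move_arm(
  linear=[
    [0,-0.001,0.005],
    [0,0,0],
    [0,0,0],
    [0,0,0],
    [0,0,0],
  ],
  twist=[
    [0,0,0],
    [0,0,0],
    [0,0,0],
    [0,0,0],
    [0,0,0],
  ],
  grip=1,
)

```text
time: 3.57
eef_pos: [0.582, 0.2918, 0.2409]
tcp_rot: [0.169, 0.986, -0.0, 0.002]
contact_force: [-0.5, 0.3, -0.1]
opening: 0.895
```

>>> move_arm(
  linear=[
    [0,0,-0.015],
    [0,0,-0.015],
    [0,0,-0.012],
    [0,0,-0.004],
    [0,0,0],
  ],
  twist=[
    [0,0,0],
    [0,0,0],
    [0,0,0],
    [0,0,0],
    [0,0,0],
  ],
)

```text
time: 3.98
eef_pos: [0.5826, 0.292, 0.1946]
tcp_rot: [0.169, 0.986, 0.0, 0.004]
contact_force: [0.7, -0.4, 0.4]
opening: 0.998
```

```bash
python3 st.py
```

```text
t 3.98 pos [0.5826 0.292  0.1946] jaw 70.51 z [ 0.007 -0.001 -1.   ] F [ 0.7 -0.4  0.4] op 0.998 q [ 0.31  0.24  1.66 -0.    1.23 -0.92]
```

Check by closing on the knob.

>>> move_arm(
  linear=[
    [0,-0.001,-0.006],
    [0,0,0],
    [0,0,0],
    [0,0,0],
    [0,0,0],
    [0,0,0],
  ],
  twist=[
    [0,0,0],
    [0,0,0],
    [0,0,0],
    [0,0,0],
    [0,0,0],
    [0,0,0],
  ],
  grip=0.2,
)

```text
time: 4.48
eef_pos: [0.5837, 0.2933, 0.1893]
tcp_rot: [0.169, 0.986, 0.003, 0.005]
contact_force: [1.9, 1.8, -1.6]
opening: 0.467
```

```bash
python3 st.py;  python3 - <<'E'
from h import *
c=cam('wrist');cv2.imwrite('pics/w2.png',c['img'])
E
```

```text
t 4.48 pos [0.5837 0.2933 0.1893] jaw 70.52 z [ 0.011  0.003 -1.   ] F [ 1.9  1.8 -1.6] op 0.467 q [ 0.31  0.25  1.66 -0.    1.22 -0.92]
```

View pics/w2.png

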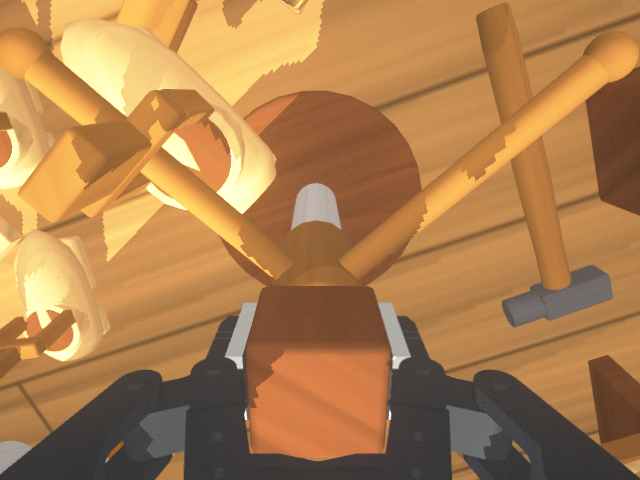

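>>> move_arm(
  linear=[
    [-0.001,-0.001,0],
    [0,0,0],
    [0,0,0],
    [0,0,0],
    [0,0,0],
    [0,0,0],
    [0,0,0],
    [0,0,0],
    [0,0,0],
    [0,0,0],
    [0,0,0],
    [0,0,0],
    [0,0,0],
    [0,0,0],
  ],
  twist=[
    [0,0,4],
    [0,0,5],
    [0,0,5],
    [0,0,5],
    [0,0,5],
    [0,0,5],
    [0,0,5],
    [0,0,5],
    [0,0,5],
    [0,0,5],
    [0,0,5],
    [0,0,5],
    [0,0,3],
    [0,0,0],
  ],
)

```text
time: 5.7
eef_pos: [0.5838, 0.292, 0.1893]
tcp_rot: [-0.386, 0.923, 0.005, 0.004]
contact_force: [0.1, 1.3, -1.5]
opening: 0.464
```

```bash
python3 st.py
```

```text
t 5.7 pos [0.5838 0.292  0.1893] jaw 135.39 z [ 0.004  0.012 -1.   ] F [ 0.1  1.3 -1.5] op 0.464 q [ 0.3   0.25  1.66  0.01  1.22 -2.06]
```

>>> move_arm(
  linear=[
    [0,0,0],
    [0,0,0],
    [0,0,0.03],
    [0,0,0.03],
    [0,0,0.02],
    [0.001,-0.0295,0],
    [0.001,-0.0295,0],
    [0.001,-0.0295,0],
    [0.001,-0.0295,0],
    [0.001,-0.0295,0],
    [0.001,-0.0295,0],
    [0.001,-0.0295,0],
    [0,-0.02,0],
    [0,0,0],
  ],
  twist=[
    [0,0,0],
    [0,0,0],
    [0,0,0],
    [0,0,0],
    [0,0,0],
    [0,0,-7],
    [0,0,-7],
    [0,0,-7],
    [0,0,-7],
    [0,0,-7],
    [0,0,-7],
    [0,0,-7],
    [0,0,-7],
    [0,0,0],
  ],
  grip=0.7,
)

```text
time: 6.87
eef_pos: [0.5917, 0.058, 0.284]
tcp_rot: [0.113, 0.993, 0.004, 0.017]
contact_force: [0.1, 0.4, 0.8]
opening: 0.698
```

```bash
python3 st.py; python3 - <<'E'
from h import *
c=cam('wrist');cv2.imwrite('pics/w3.png',c['img']);W=cloud(c)
m=(W[...,0]>.54)&(W[...,0]<.65)&(W[...,1]>.0)&(W[...,1]<.11)&(W[...,2]>.12)&(W[...,2]<.142)
P=W[m];r=cv2.minAreaRect((P[:,:2]*1000).astype(np.float32));print(len(P),r,P.mean(0))
c=cam('top');W=cloud(c);cv2.imwrite('pics/t3.png',c['img'])
E
```

```text
t 6.87 pos [0.5917 0.058  0.284 ] jaw 77.08 z [ 0.034  0.003 -0.999] F [0.1 0.4 0.8] op 0.698 q [-0.08  0.04  1.72  0.01  1.35 -1.42]
611 ((596.30859375, 57.90573501586914), (23.750457763671875, 12.620566368103027), 78.64965057373047) [0.59467959 0.05807322 0.13325596]
```

View pics/w3.png

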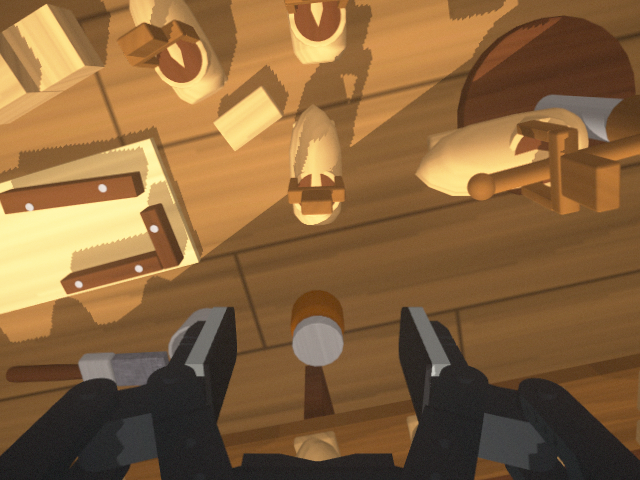

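View pics/t3.png

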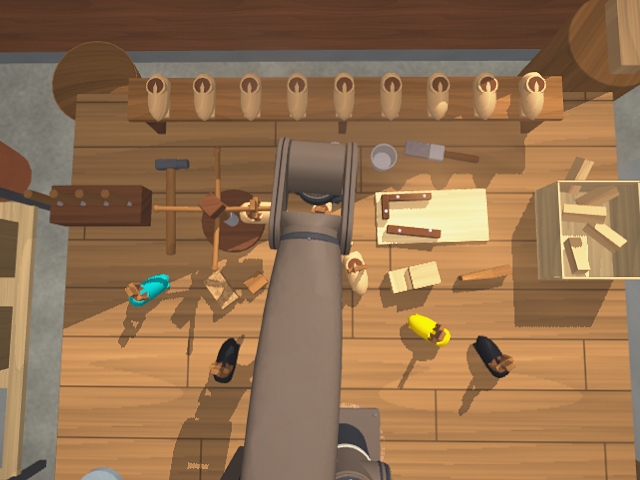

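>>> move_arm(
  linear=[
    [0.003,-0.001,0],
    [0,0,-0.01],
    [0,0,-0.03],
    [0,0,-0.03],
    [0,0,-0.03],
    [0,0,-0.03],
    [0,0,-0.015],
    [0,0,0],
  ],
  twist=[
    [-0.2,1.9,1.5],
    [0,0,0],
    [0,0,0],
    [0,0,0],
    [0,0,0],
    [0,0,0],
    [0,0,0],
    [0,0,0],
  ],
)

```text
time: 7.63
eef_pos: [0.5937, 0.0706, 0.1346]
tcp_rot: [0.087, 0.996, 0.004, 0.005]
contact_force: [-0.2, -0.9, -1.1]
opening: 0.697
```

```bash
python3 st.py
```

```text
t 7.63 pos [0.5937 0.0706 0.1346] jaw 79.97 z [ 0.011  0.007 -1.   ] F [-0.2 -0.9 -1.1] op 0.697 q [-0.05  0.18  1.84  0.01  1.1  -1.45]
```

>>> move_arm(
  linear=[
    [0.001,-0.0135,0],
    [0,0,0],
    [0,0,0],
  ],
  twist=[
    [-0.4,0.6,-1.2],
    [0,0,0],
    [0,0,0],
  ],
)

```text
time: 7.88
eef_pos: [0.5939, 0.0586, 0.1341]
tcp_rot: [0.097, 0.995, 0.0, -0.001]
contact_force: [0.4, -0.7, -0.5]
opening: 0.7
```

```bash
python3 st.py
```

```text
t 7.88 pos [0.5939 0.0586 0.1341] jaw 78.89 z [-0.001  0.    -1.   ] F [ 0.4 -0.7 -0.5] op 0.7 q [-0.07  0.19  1.84  0.    1.12 -1.45]
```

>>> move_arm(
  linear=[
    [0.001,-0.001,-0.02],
    [0,0,-0.02],
    [0,0,-0.015],
    [0,0,-0.005],
    [0,0,0],
  ],
  twist=[
    [0,0,0],
    [0,0,0],
    [0,0,0],
    [0,0,0],
    [0,0,0],
  ],
)

```text
time: 8.3
eef_pos: [0.6032, 0.0568, 0.0837]
tcp_rot: [0.097, 0.995, 0.001, 0.01]
contact_force: [-1.0, -0.8, 1.0]
opening: 0.698
```

```bash
python3 st.py;python3 - <<'E'
from h import *
c=cam('wrist');cv2.imwrite('pics/w4.png',c['img'])
E
```

```text
t 8.3 pos [0.6032 0.0568 0.0837] jaw 78.84 z [ 0.021 -0.001 -1.   ] F [-1.  -0.8  1. ] op 0.698 q [-0.07  0.26  1.86  0.    1.01 -1.45]
```

View pics/w4.png

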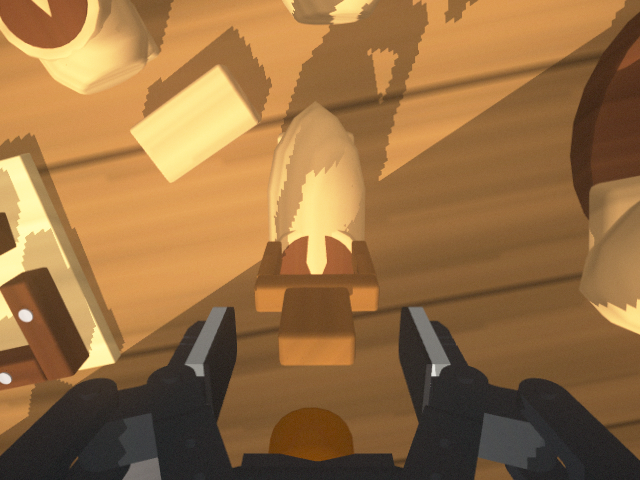

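>>> move_arm(
  linear=[
    [-0.008,0,-0.006],
    [0,0,-0.003],
    [0,0,0],
    [0,0,0],
  ],
  twist=[
    [0,1.2,0],
    [0,0,0],
    [0,0,0],
    [0,0,0],
  ],
)

```text
time: 8.68
eef_pos: [0.5979, 0.0566, 0.0797]
tcp_rot: [0.097, 0.995, -0.0, 0.003]
contact_force: [-0.2, 0.5, 0.1]
opening: 0.7
```

```bash
python3 st.py
```

```text
t 8.68 pos [0.5979 0.0566 0.0797] jaw 78.84 z [ 0.006 -0.001 -1.   ] F [-0.2  0.5  0.1] op 0.7 q [-0.07  0.26  1.86 -0.    1.01 -1.45]
```

>>> move_arm(
  linear=[
    [-0.003,0,-0.004],
    [0,0,0],
    [0,0,0],
  ],
  twist=[
    [0,0.4,0],
    [0,0,0],
    [0,0,0],
  ],
)

```text
time: 8.93
eef_pos: [0.5954, 0.0566, 0.0766]
tcp_rot: [0.097, 0.995, -0.001, 0.001]
contact_force: [0.0, -0.1, 0.1]
opening: 0.701
```

>>> move_arm(
  linear=[
    [0,0,0],
    [0,0,0],
    [0,0,0],
    [0,0,0],
    [0,0,0],
    [0,0,0.01],
    [0,0,0.02],
    [0,0,0.02],
  ],
  twist=[
    [0,0,0],
    [0,0,0],
    [0,0,0],
    [0,0,0],
    [0,0,0],
    [0,0,0],
    [0,0,0],
    [0,0,0],
  ],
  grip=0,
)

```text
time: 9.6
eef_pos: [0.5912, 0.0589, 0.124]
tcp_rot: [0.098, 0.995, 0.001, -0.006]
contact_force: [-0.1, -0.2, -1.8]
opening: 0.271
```

```bash
python3 st.py;python3 - <<'E'
from h import *
c=cam('wrist');cv2.imwrite('pics/w5.png',c['img'])
E
```

```text
t 9.6 pos [0.5912 0.0589 0.124 ] jaw 78.77 z [-0.011  0.004 -1.   ] F [-0.1 -0.2 -1.8] op 0.271 q [-0.07  0.2   1.84  0.    1.11 -1.45]
```

View pics/w5.png

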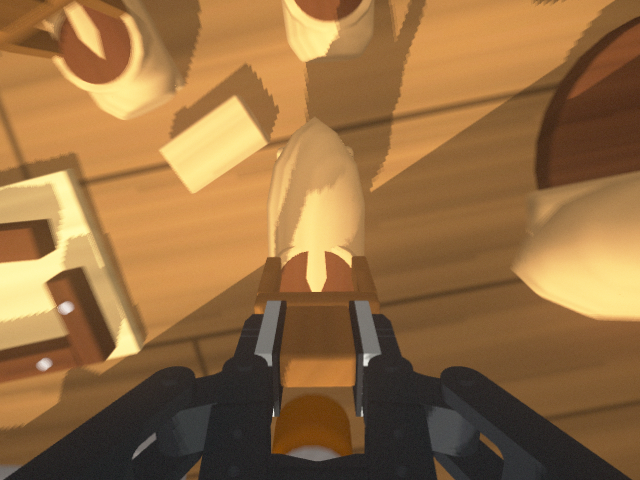

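>>> move_arm(
  linear=[
    [0,0,0.03],
    [0,0,0.03],
    [0,0,0.03],
    [0,0,0.01],
    [-0.02,0,0],
    [-0.025,0,0],
    [-0.025,0,0],
    [-0.018,0.015,0],
    [-0.018,0.028,0],
    [-0.018,0.028,0],
    [-0.018,0.028,0],
    [-0.018,0.028,0],
    [-0.018,0.028,0],
    [-0.015,0.028,0],
    [-0.005,0.02,0],
    [0,0,0],
    [0,0,0],
  ],
  twist=[
    [0,0,0],
    [0,0,0],
    [0,0,0],
    [0,0,0],
    [0,0,2],
    [0,0,2],
    [0,0,2],
    [0,0,2],
    [0,0,2],
    [0,0,1.5],
    [0,0,0],
    [0,0,0],
    [0,0,0],
    [0,0,0],
    [0,0,0],
    [0,0,0],
    [0,0,0],
  ],
)

```text
time: 11.07
eef_pos: [0.3792, 0.2639, 0.2178]
tcp_rot: [-0.004, 1.0, -0.002, -0.008]
contact_force: [0.1, -0.3, -1.9]
opening: 0.269
```

```bash
python3 st.py
```

```text
t 11.07 pos [0.3792 0.2639 0.2178] jaw 90.46 z [-0.017 -0.003 -1.   ] F [ 0.1 -0.3 -1.9] op 0.269 q [ 0.39 -0.2   2.06  0.    1.29 -1.19]
```

>>> move_arm(
  linear=[
    [-0.004,0.015,0],
    [0,0.01,0],
    [0,0,0],
    [0,0,0],
  ],
  twist=[
    [0.2,-1,-0.4],
    [0,0,0],
    [0,0,0],
    [0,0,0],
  ],
)

```text
time: 11.4
eef_pos: [0.3755, 0.2869, 0.2147]
tcp_rot: [0.0, 1.0, -0.002, -0.001]
contact_force: [1.1, -0.8, -2.1]
opening: 0.268
```

```bash
python3 st.py; python3 - <<'E'
from h import *
c=cam('wrist');cv2.imwrite('pics/w6.png',c['img']);W=cloud(c)
c=cam('scene');cv2.imwrite('pics/s6.png',cv2.resize(c['img'][150:390,260:580],None,fx=2,fy=2))
W=cloud(cam('top'))
m=(W[...,0]>.4)&(W[...,0]<.5)&(W[...,1]>.26)&(W[...,1]<.33)&(W[...,2]>.19)&(W[...,2]<.216);P=W[m];print(len(P),P.mean(0), P[:,0].min() if len(P) else 0)
E
```

```text
t 11.4 pos [0.3755 0.2869 0.2147] jaw 89.96 z [-0.002 -0.004 -1.   ] F [ 1.1 -0.8 -2.1] op 0.268 q [ 0.44 -0.18  2.05 -0.    1.27 -1.13]
151 [0.46904472 0.2900578  0.20593036] 0.44187286106272333
```

View pics/w6.png

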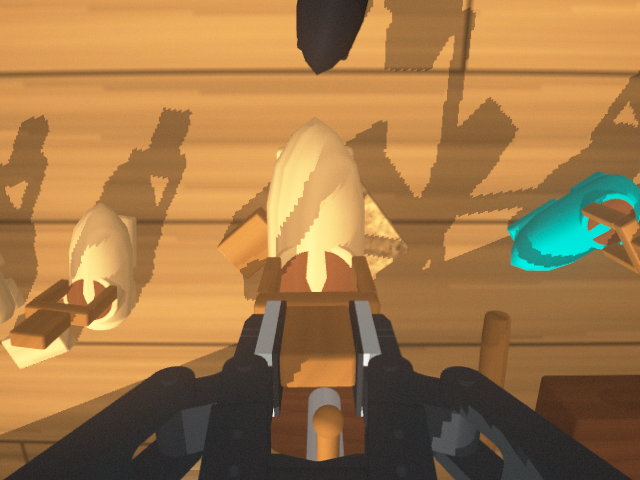

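View pics/s6.png

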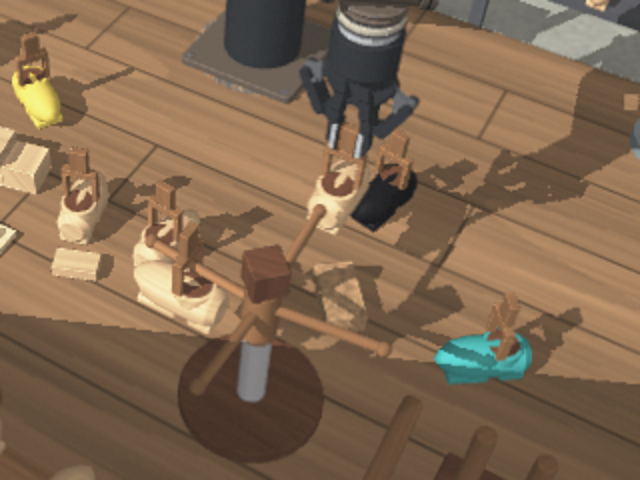

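>>> move_arm(
  linear=[
    [0,0.0025,-0.001],
    [0.015,0.001,0],
    [0.015,0,0],
    [0.015,0,0],
    [0.01,0,0],
    [0,0,0],
  ],
  twist=[
    [0,0,0],
    [0,0,0],
    [0,0,0],
    [0,0,0],
    [0,0,0],
    [0,0,0],
  ],
)

```text
time: 12.05
eef_pos: [0.4341, 0.2885, 0.2141]
tcp_rot: [0.002, 1.0, -0.002, -0.0]
contact_force: [0.3, 0.0, -2.1]
opening: 0.266
```

```bash
python3 st.py; python3 - <<'E'
from h import *
c=cam('scene');cv2.imwrite('pics/s7.png',cv2.resize(c['img'][190:310,340:500],None,fx=4,fy=4))
E
```

```text
t 12.05 pos [0.4341 0.2885 0.2141] jaw 89.72 z [-0.001 -0.004 -1.   ] F [ 0.3  0.  -2.1] op 0.266 q [ 0.39 -0.06  1.95 -0.    1.26 -1.17]
```

View pics/s7.png

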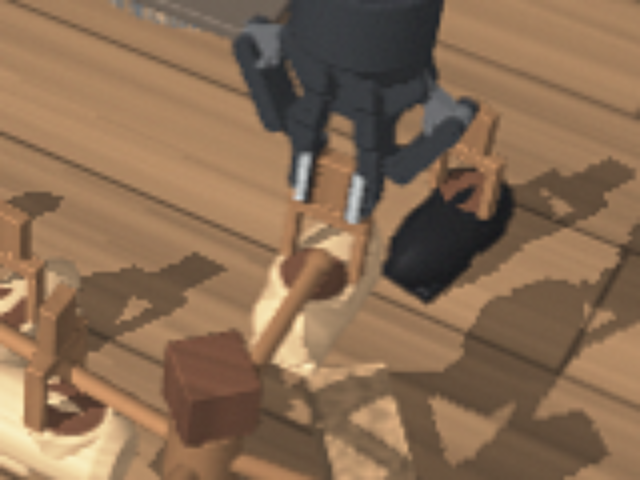

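>>> move_arm(
  linear=[
    [0.015,0.001,-0.002],
    [0.015,0,0],
    [0.015,0,0],
    [0.01,0,0],
    [0,0,0],
  ],
  twist=[
    [0,0,0],
    [0,0,0],
    [0,0,0],
    [0,0,0],
    [0,0,0],
  ],
)

```text
time: 12.52
eef_pos: [0.4866, 0.2894, 0.2114]
tcp_rot: [0.002, 1.0, -0.002, -0.003]
contact_force: [0.1, -0.0, -2.4]
opening: 0.272
```

```bash
python3 st.py; python3 - <<'E'
from h import *
c=cam('scene');cv2.imwrite('pics/s8.png',cv2.resize(c['img'][190:310,340:500],None,fx=4,fy=4))
c=cam('wrist');cv2.imwrite('pics/w8.png',c['img'])
E
```

```text
t 12.52 pos [0.4866 0.2894 0.2114] jaw 89.77 z [-0.006 -0.004 -1.   ] F [ 0.1 -0.  -2.4] op 0.272 q [ 0.36  0.05  1.84 -0.    1.26 -1.21]
```

View pics/s8.png

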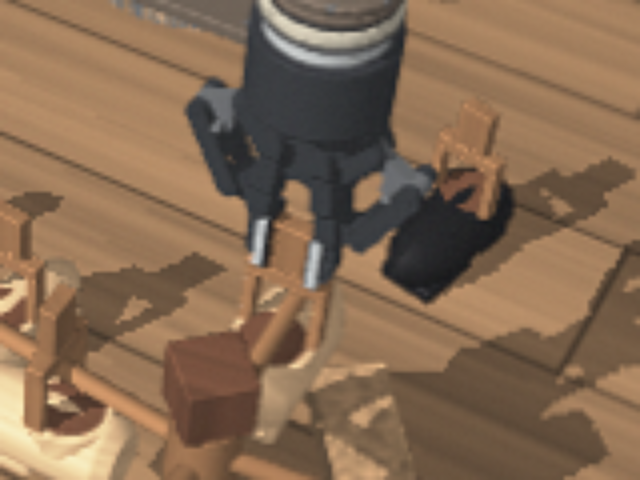

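>>> move_arm(
  linear=[
    [0,0,-0.007],
    [0,0,-0.005],
    [0,0,-0.003],
    [0,0,0],
  ],
  twist=[
    [0,0,0],
    [0,0,0],
    [0,0,0],
    [0,0,0],
  ],
)

```text
time: 12.95
eef_pos: [0.484, 0.2902, 0.1978]
tcp_rot: [0.001, 1.0, -0.002, -0.002]
contact_force: [-0.1, 0.0, -0.4]
opening: 0.27
```

```bash
python3 st.py
```

```text
t 12.95 pos [0.484  0.2902 0.1978] jaw 89.89 z [-0.004 -0.003 -1.   ] F [-0.1  0.  -0.4] op 0.27 q [ 0.36  0.06  1.86 -0.    1.23 -1.21]
```

>>> move_arm(
  linear=[
    [0,0,-0.001],
    [0,0,0],
    [0,0,0],
    [0,0,0],
    [0,0,0.015],
    [0,0,0.03],
    [0,0,0.02],
    [0,0,0],
  ],
  twist=[
    [0,0,0],
    [0,0,0],
    [0,0,0],
    [0,0,0],
    [0,0,0],
    [0,0,0],
    [0,0,0],
    [0,0,0],
  ],
  grip=0.9,
)

```text
time: 13.62
eef_pos: [0.4807, 0.29, 0.2609]
tcp_rot: [0.001, 1.0, -0.002, -0.005]
contact_force: [-0.2, 0.8, 0.0]
opening: 0.897
```

```bash
python3 st.py; python3 - <<'E'
from h import *
c=cam('scene');cv2.imwrite('pics/s9.png',cv2.resize(c['img'][190:310,340:500],None,fx=4,fy=4))
c=cam('wrist');cv2.imwrite('pics/w9.png',c['img'])
E
```

```text
t 13.62 pos [0.4807 0.29   0.2609] jaw 89.94 z [-0.011 -0.005 -1.   ] F [-0.2  0.8  0. ] op 0.897 q [ 0.36  0.01  1.8  -0.    1.35 -1.21]
```

View pics/s9.png

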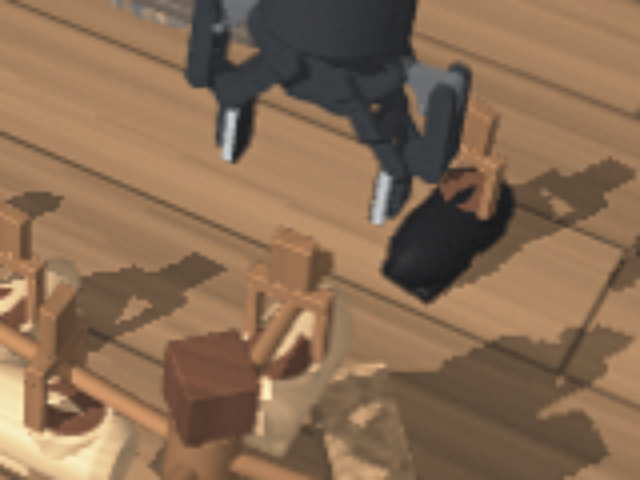

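View pics/w9.png

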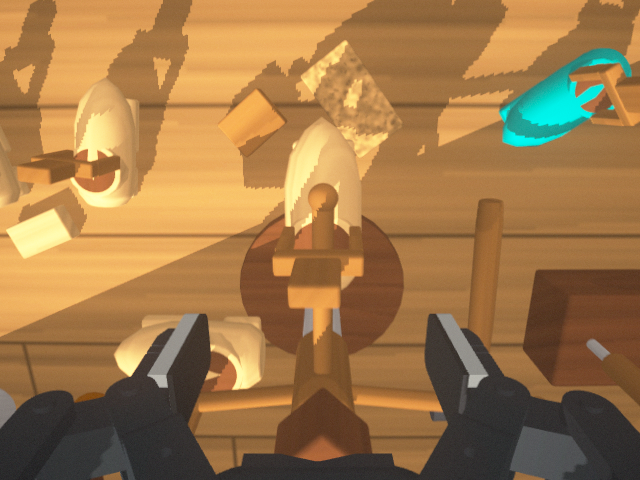

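>>> move_arm(
  linear=[
    [0.01,0,0.01],
    [0.018,0,0],
    [0.018,0,0],
    [0.018,0,0],
    [0.015,0,0],
    [0.012,0,0],
    [0.005,0,0],
    [0,0,0],
    [0,0,0],
  ],
  twist=[
    [0,-0.5,-6.5],
    [0,0,-6.5],
    [0,0,-6.5],
    [0,0,-6.5],
    [0,0,-6.5],
    [0,0,-6.5],
    [0,0,-5],
    [0,0,0],
    [0,0,0],
  ],
  grip=1,
)

```text
time: 14.47
eef_pos: [0.5717, 0.2868, 0.2453]
tcp_rot: [0.391, 0.92, -0.008, -0.017]
contact_force: [-0.3, 1.0, 0.7]
opening: 1.002
```

```bash
python3 st.py
```

```text
t 14.47 pos [0.5717 0.2868 0.2453] jaw 43.94 z [-0.038 -0.001 -0.999] F [-0.3  1.   0.7] op 1.002 q [ 0.3   0.21  1.61  0.01  1.36 -0.47]
```

>>> move_arm(
  linear=[
    [0.0115,0.004,0],
    [0,0,0],
    [0,0,0],
  ],
  twist=[
    [0.1,-2.1,1],
    [0,0,0],
    [0,0,0],
  ],
)

```text
time: 14.72
eef_pos: [0.5805, 0.2904, 0.2406]
tcp_rot: [0.38, 0.925, -0.003, -0.003]
contact_force: [0.8, -0.4, 0.5]
opening: 1.006
```

```bash
python3 st.py
```

```text
t 14.72 pos [0.5805 0.2904 0.2406] jaw 45.29 z [-0.008 -0.002 -1.   ] F [ 0.8 -0.4  0.5] op 1.006 q [ 0.31  0.21  1.61  0.    1.33 -0.48]
```

>>> move_arm(
  linear=[
    [0.001,0,-0.015],
    [0,0,-0.015],
    [0,0,-0.012],
    [0,0,-0.005],
    [0,0,0],
  ],
  twist=[
    [0,-0.3,0],
    [0,0,0],
    [0,0,0],
    [0,0,0],
    [0,0,0],
  ],
)

```text
time: 15.13
eef_pos: [0.5784, 0.2905, 0.1917]
tcp_rot: [0.378, 0.926, -0.002, -0.002]
contact_force: [0.2, -1.2, -0.2]
opening: 1.001
```

```bash
python3 st.py
```

```text
t 15.13 pos [0.5784 0.2905 0.1917] jaw 45.55 z [-0.006 -0.002 -1.   ] F [ 0.2 -1.2 -0.2] op 1.001 q [ 0.31  0.24  1.66 -0.    1.24 -0.49]
```

>>> move_arm(
  linear=[
    [0.004,0,-0.001],
    [0,0,0],
    [0,0,0],
  ],
  twist=[
    [0,-0.3,0],
    [0,0,0],
    [0,0,0],
  ],
)

```text
time: 15.38
eef_pos: [0.5826, 0.2906, 0.1913]
tcp_rot: [0.378, 0.926, -0.001, 0.0]
contact_force: [0.5, -0.4, -0.3]
opening: 1.002
```

>>> move_arm(
  linear=[
    [0,0,0],
    [0,0,0],
    [0,0,0],
    [0,0,0],
    [0,0,0],
  ],
  twist=[
    [0,0,0],
    [0,0,0],
    [0,0,0],
    [0,0,0],
    [0,0,0],
  ],
  grip=0.2,
)

```text
time: 15.8
eef_pos: [0.5854, 0.2924, 0.1945]
tcp_rot: [0.378, 0.926, 0.003, 0.003]
contact_force: [1.2, 1.1, -0.7]
opening: 0.46
```

```bash
python3 st.py
```

```text
t 15.8 pos [0.5854 0.2924 0.1945] jaw 45.58 z [ 0.008  0.002 -1.   ] F [ 1.2  1.1 -0.7] op 0.46 q [ 0.31  0.25  1.65 -0.    1.23 -0.49]
```

>>> move_arm(
  linear=[
    [0,0,0],
    [0,0,0],
    [0,0,0],
    [0,0,0],
    [0,0,0],
    [0,0,0],
    [0,0,0],
    [0,0,0],
    [0,0,0],
    [0,0,0],
    [0,0,0],
    [0,0,0],
    [0,0,0],
    [0,0,0],
    [0,0,0],
    [0,0,0],
    [0,0,0],
    [0,0,0],
    [0,0,0],
    [0,0,0],
  ],
  twist=[
    [0,0,3],
    [0,0,4],
    [0,0,5],
    [0,0,5],
    [0,0,5],
    [0,0,5],
    [0,0,5],
    [0,0,5],
    [0,0,5],
    [0,0,5],
    [0,0,5],
    [0,0,5],
    [0,0,5],
    [0,0,5],
    [0,0,5],
    [0,0,5],
    [0,0,5],
    [0,0,3],
    [0,0,2],
    [0,0,0],
  ],
)

```text
time: 17.47
eef_pos: [0.5851, 0.2931, 0.1945]
tcp_rot: [-0.395, 0.919, 0.002, 0.001]
contact_force: [0.5, -0.4, -0.5]
opening: 0.461
```

```bash
python3 st.py
```

```text
t 17.47 pos [0.5851 0.2931 0.1945] jaw 136.54 z [ 0.001  0.005 -1.   ] F [ 0.5 -0.4 -0.5] op 0.461 q [ 0.31  0.25  1.65  0.01  1.24 -2.08]
```

>>> move_arm(
  linear=[
    [0,0,0],
    [0,0,0],
    [0,0,0],
    [0,0,0.03],
    [0,0,0.03],
    [0,0,0.03],
    [-0.017,-0.02,0],
    [-0.02,-0.029,0],
    [-0.02,-0.029,0],
    [-0.02,-0.029,0],
    [-0.02,-0.029,0],
    [-0.018,-0.028,0],
    [-0.008,-0.012,0],
    [0,0,0],
    [0,0,0],
  ],
  twist=[
    [0,0,-1.5],
    [0,0,0],
    [0,0,0],
    [0,0,0],
    [0,0,0],
    [0,0,-5],
    [0,0,-7],
    [0,0,-7],
    [0,0,-7],
    [0,0,-7],
    [0,0,-7],
    [0,0,-7],
    [0,0,-5],
    [0,0,0],
    [0,0,0],
  ],
  grip=0.7,
)

```text
time: 18.72
eef_pos: [0.456, 0.1113, 0.2905]
tcp_rot: [0.078, 0.997, 0.004, 0.007]
contact_force: [0.3, 0.1, -0.5]
opening: 0.702
```

```bash
python3 st.py; cat > tab.py <<'E'
import sys
from h import *
x,y=map(float,sys.argv[1:3])
for n in ('wrist','top'):
    c=cam(n);W=cloud(c)
    if n=='wrist': cv2.imwrite('pics/w_%s.png'%sys.argv[3],c['img'])
    m=(abs(W[...,0]-x)<.04)&(abs(W[...,1]-y)<.04)&(W[...,2]>.122)&(W[...,2]<.142)
    P=W[m]
    if len(P)>20:
        r=cv2.minAreaRect((P[:,:2]*1000).astype(np.float32));print(n,len(P),r,P.mean(0))
c=cam('scene');cv2.imwrite('pics/s_%s.png'%sys.argv[3],cv2.resize(c['img'][150:390,260:580],None,fx=2,fy=2))
E
python3 tab.py .446 .09 b1
```

```text
t 18.72 pos [0.456  0.1113 0.2905] jaw 81.03 z [ 0.015  0.006 -1.   ] F [ 0.3  0.1 -0.5] op 0.702 q [ 0.02 -0.25  1.97  0.01  1.4  -1.4 ]
wrist 571 ((448.9324951171875, 92.10791015625), (24.04727554321289, 12.481975555419922), 82.90747833251953) [0.44777787 0.09244992 0.13381882]
```

View pics/s_b1.png

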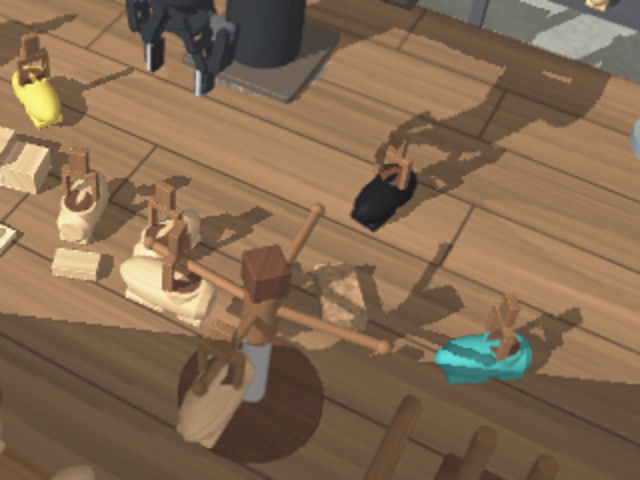

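>>> move_arm(
  linear=[
    [-0.008,-0.01,0],
    [0,-0.009,0],
    [0,0,-0.02],
    [0,0,-0.03],
    [0,0,-0.03],
    [0,0,-0.025],
    [0,0,-0.01],
    [0,0,0],
  ],
  twist=[
    [-0.4,0.9,1.5],
    [0,0,0],
    [0,0,0],
    [0,0,0],
    [0,0,0],
    [0,0,0],
    [0,0,0],
    [0,0,0],
  ],
)

```text
time: 19.53
eef_pos: [0.4542, 0.0963, 0.173]
tcp_rot: [0.058, 0.998, 0.001, 0.003]
contact_force: [-1.6, 0.5, 0.6]
opening: 0.701
```

```bash
python3 st.py
```

```text
t 19.53 pos [0.4542 0.0963 0.173 ] jaw 83.3 z [ 0.005  0.001 -1.   ] F [-1.6  0.5  0.6] op 0.701 q [-0.01 -0.16  2.12  0.    1.18 -1.47]
```

>>> move_arm(
  linear=[
    [-0.006,-0.005,0],
    [-0.002,0,-0.02],
    [-0.001,0,-0.025],
    [0,0,-0.015],
    [0,0,-0.005],
    [0,0,0],
  ],
  twist=[
    [0,0.3,0],
    [0,0,0],
    [0,0,0],
    [0,0,0],
    [0,0,0],
    [0,0,0],
  ],
)

```text
time: 20.03
eef_pos: [0.4514, 0.0904, 0.1154]
tcp_rot: [0.057, 0.998, 0.001, 0.007]
contact_force: [0.0, 0.1, 0.4]
opening: 0.704
```

```bash
python3 st.py
```

```text
t 20.03 pos [0.4514 0.0904 0.1154] jaw 83.46 z [ 0.014  0.001 -1.   ] F [0.  0.1 0.4] op 0.704 q [-0.02 -0.1   2.18  0.    1.05 -1.48]
```

>>> move_arm(
  linear=[
    [-0.005,0.001,-0.015],
    [-0.001,0,-0.013],
    [0,0,-0.007],
    [0,0,0],
    [0,0,0],
  ],
  twist=[
    [0,0.8,0],
    [0,0,0],
    [0,0,0],
    [0,0,0],
    [0,0,0],
  ],
)

```text
time: 20.45
eef_pos: [0.4495, 0.0913, 0.0842]
tcp_rot: [0.057, 0.998, 0.001, 0.005]
contact_force: [0.3, -1.0, 0.2]
opening: 0.702
```

```bash
python3 st.py
```

```text
t 20.45 pos [0.4495 0.0913 0.0842] jaw 83.47 z [ 0.009  0.    -1.   ] F [ 0.3 -1.   0.2] op 0.702 q [-0.02 -0.06  2.2   0.    0.99 -1.48]
```

>>> move_arm(
  linear=[
    [-0.002,0,-0.007],
    [0,0,-0.002],
    [0,0,0],
    [0,0,0],
  ],
  twist=[
    [0,0.5,-0.3],
    [0,0,0],
    [0,0,0],
    [0,0,0],
  ],
)

```text
time: 20.78
eef_pos: [0.4488, 0.0913, 0.0763]
tcp_rot: [0.06, 0.998, 0.0, 0.001]
contact_force: [-0.3, -0.1, -0.2]
opening: 0.698
```

>>> move_arm(
  linear=[
    [0,0,0],
    [0,0,0],
    [0,0,0],
    [0,0,0],
    [0,0,0],
  ],
  twist=[
    [0,0,0],
    [0,0,0],
    [0,0,0],
    [0,0,0],
    [0,0,0],
  ],
  grip=0,
)

```text
time: 21.2
eef_pos: [0.4511, 0.0935, 0.0802]
tcp_rot: [0.061, 0.998, 0.003, 0.003]
contact_force: [-0.7, -0.4, -2.0]
opening: 0.271
```

```bash
python3 st.py
```

```text
t 21.2 pos [0.4511 0.0935 0.0802] jaw 83.06 z [ 0.007  0.006 -1.   ] F [-0.7 -0.4 -2. ] op 0.271 q [-0.02 -0.04  2.2   0.01  0.98 -1.47]
```

>>> move_arm(
  linear=[
    [0,0,0.02],
    [0,0,0.03],
    [0,0,0.03],
    [0,0,0.03],
    [0,0,0.02],
    [-0.01,0.015,0],
    [-0.015,0.027,0],
    [-0.015,0.027,0],
    [-0.015,0.027,0],
    [-0.01,0.027,0],
    [-0.006,0.027,0],
    [-0.002,0.025,0],
    [0,0.015,0],
    [0,0,0],
    [0,0,0],
  ],
  twist=[
    [0,0.4,0],
    [0,0,0],
    [0,0,0],
    [0,0,0],
    [0,0,0],
    [0,0,2],
    [0,0,2],
    [0,0,2],
    [0,0,1],
    [0,0,0],
    [0,0,0],
    [0,0,0],
    [0,0,0],
    [0,0,0],
    [0,0,0],
  ],
)

```text
time: 22.45
eef_pos: [0.3634, 0.2866, 0.2037]
tcp_rot: [-0.001, 1.0, -0.002, -0.01]
contact_force: [0.1, 0.2, -2.4]
opening: 0.267
```

```bash
python3 st.py
```

```text
t 22.45 pos [0.3634 0.2866 0.2037] jaw 90.14 z [-0.021 -0.004 -1.   ] F [ 0.1  0.2 -2.4] op 0.267 q [ 0.44 -0.18  2.07  0.01  1.27 -1.13]
```

>>> move_arm(
  linear=[
    [0,0.003,0.009],
    [0,0,0],
    [0,0,0],
  ],
  twist=[
    [0.2,-1.2,0],
    [0,0,0],
    [0,0,0],
  ],
)

```text
time: 22.7
eef_pos: [0.3629, 0.2875, 0.2117]
tcp_rot: [-0.0, 1.0, -0.002, -0.0]
contact_force: [0.2, -0.1, -1.8]
opening: 0.266
```

```bash
python3 st.py; python3 - <<'E'
from h import *
W=cloud(cam('top'))
m=(W[...,0]>.4)&(W[...,0]<.5)&(W[...,1]>.26)&(W[...,1]<.33)&(W[...,2]>.19)&(W[...,2]<.216);P=W[m];print(len(P),P.mean(0), P[:,0].min(),P[P[:,0]<.455].mean(0))
E
```

```text
t 22.7 pos [0.3629 0.2875 0.2117] jaw 90.04 z [-0.001 -0.003 -1.   ] F [ 0.2 -0.1 -1.8] op 0.266 q [ 0.45 -0.2   2.08 -0.    1.27 -1.12]
148 [0.4683399  0.28823423 0.20570776] 0.4418745937738897 [0.44760602 0.28778607 0.20960693]
```

Branch tip at y≈0.288; slide on.

>>> move_arm(
  linear=[
    [0.01,0.0005,0],
    [0.015,0,0],
    [0.015,0,0],
    [0.015,0,0],
    [0.012,0,0],
    [0,0,0],
  ],
  twist=[
    [0,0,0],
    [0,0,0],
    [0,0,0],
    [0,0,0],
    [0,0,0],
    [0,0,0],
  ],
)

```text
time: 23.25
eef_pos: [0.4373, 0.2849, 0.213]
tcp_rot: [0.002, 1.0, -0.001, 0.003]
contact_force: [-0.2, 0.0, -1.1]
opening: 0.268
```

```bash
python3 st.py
```

```text
t 23.25 pos [0.4373 0.2849 0.213 ] jaw 89.77 z [ 0.005 -0.002 -1.   ] F [-0.2  0.  -1.1] op 0.268 q [ 0.39 -0.06  1.95 -0.    1.25 -1.18]
```

>>> move_arm(
  linear=[
    [0.01,0.004,0],
    [0.015,0,0],
    [0.012,0,0],
    [0.01,0,0],
    [0,0,0],
  ],
  twist=[
    [0,0.3,0.2],
    [0,0,0],
    [0,0,0],
    [0,0,0],
    [0,0,0],
  ],
)

```text
time: 23.67
eef_pos: [0.4876, 0.2868, 0.2122]
tcp_rot: [0.002, 1.0, -0.002, -0.001]
contact_force: [-0.8, 0.6, -1.2]
opening: 0.273
```

```bash
python3 st.py;  python3 tab.py .446 .09 b2
```

```text
t 23.67 pos [0.4876 0.2868 0.2122] jaw 89.76 z [-0.003 -0.003 -1.   ] F [-0.8  0.6 -1.2] op 0.273 q [ 0.35  0.05  1.84 -0.    1.25 -1.21]
```

View pics/s_b2.png

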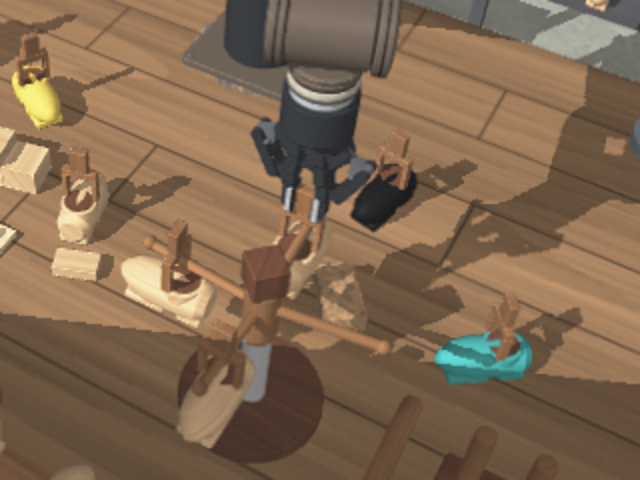

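Branch is through the eye. Lower.

>>> move_arm(
  linear=[
    [0,0.001,-0.007],
    [0,0,-0.006],
    [0,0,-0.003],
    [0,0,0],
  ],
  twist=[
    [0,0,0],
    [0,0,0],
    [0,0,0],
    [0,0,0],
  ],
)

```text
time: 24.15
eef_pos: [0.4849, 0.2889, 0.1975]
tcp_rot: [0.001, 1.0, -0.001, -0.0]
contact_force: [0.2, -0.2, 0.7]
opening: 0.269
```

```bash
python3 st.py
```

```text
t 24.15 pos [0.4849 0.2889 0.1975] jaw 89.91 z [-0.001 -0.002 -1.   ] F [ 0.2 -0.2  0.7] op 0.269 q [ 0.36  0.06  1.86 -0.    1.22 -1.21]
```

>>> move_arm(
  linear=[
    [0,0,0],
    [0,0,0],
    [0,0,0],
    [0,0,0],
    [0,0,0.015],
    [0,0,0.03],
    [0,0,0.025],
    [0,0,0],
  ],
  twist=[
    [0,0,0],
    [0,0,0],
    [0,0,0],
    [0,0,0],
    [0,0,0],
    [0,0,0],
    [0,0,0],
    [0,0,0],
  ],
  grip=0.9,
)

```text
time: 24.82
eef_pos: [0.4821, 0.2888, 0.2672]
tcp_rot: [0.0, 1.0, -0.002, -0.003]
contact_force: [1.0, 0.1, 1.0]
opening: 0.898
```

```bash
python3 st.py;  python3 tab.py .446 .09 b3
```

```text
t 24.82 pos [0.4821 0.2888 0.2672] jaw 89.97 z [-0.006 -0.004 -1.   ] F [1.  0.1 1. ] op 0.898 q [ 0.36  0.    1.79 -0.    1.36 -1.21]
```

View pics/w_b3.png

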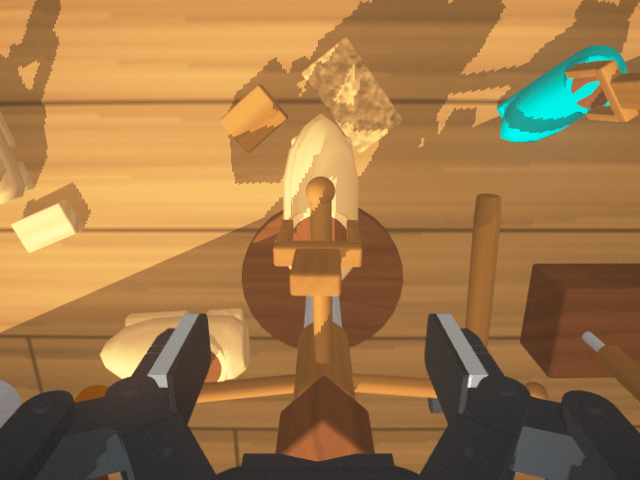

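Hung. Back to the knob.

>>> move_arm(
  linear=[
    [0.012,0,0.01],
    [0.018,0,0.002],
    [0.018,0,0.002],
    [0.018,0,0.002],
    [0.015,0,0],
    [0.012,0,0],
    [0.007,0,0],
    [0.004,0,0],
    [0,0,0],
  ],
  twist=[
    [0,-0.5,-6.3],
    [0,0,-6.3],
    [0,0,-6.3],
    [0,0,-6.3],
    [0,0,-6.3],
    [0,0,-6.3],
    [0,0,-5],
    [0,0,-1],
    [0,0,0],
  ],
  grip=1,
)

```text
time: 25.72
eef_pos: [0.5799, 0.2851, 0.255]
tcp_rot: [0.39, 0.921, -0.008, -0.019]
contact_force: [-0.6, -0.2, -0.3]
opening: 0.999
```

```bash
python3 st.py
```

```text
t 25.72 pos [0.5799 0.2851 0.255 ] jaw 44.13 z [-0.041 -0.001 -0.999] F [-0.6 -0.2 -0.3] op 0.999 q [ 0.3   0.22  1.58  0.01  1.39 -0.48]
```

>>> move_arm(
  linear=[
    [0.003,0.0055,0],
    [0,0,0],
    [0,0,0],
  ],
  twist=[
    [0.1,-2.3,1],
    [0,0,0],
    [0,0,0],
  ],
)

```text
time: 25.97
eef_pos: [0.5808, 0.2899, 0.2501]
tcp_rot: [0.379, 0.925, -0.002, -0.003]
contact_force: [-0.1, 0.4, -1.0]
opening: 1.002
```

```bash
python3 st.py
```

```text
t 25.97 pos [0.5808 0.2899 0.2501] jaw 45.42 z [-0.008 -0.002 -1.   ] F [-0.1  0.4 -1. ] op 1.002 q [ 0.31  0.21  1.6   0.    1.34 -0.49]
```

>>> move_arm(
  linear=[
    [0.002,0,-0.018],
    [0.001,0,-0.018],
    [0,0,-0.015],
    [0,0,-0.006],
    [0,0,0],
    [0.002,0,0],
    [0,0,0],
  ],
  twist=[
    [0,-0.4,0],
    [0,0,0],
    [0,0,0],
    [0,0,0],
    [0,0,0],
    [0,0,0],
    [0,0,0],
  ],
)

```text
time: 26.55
eef_pos: [0.5835, 0.2898, 0.1922]
tcp_rot: [0.377, 0.926, -0.002, -0.001]
contact_force: [-0.6, -0.5, 0.4]
opening: 1.001
```

```bash
python3 st.py
```

```text
t 26.55 pos [0.5835 0.2898 0.1922] jaw 45.74 z [-0.004 -0.002 -1.   ] F [-0.6 -0.5  0.4] op 1.001 q [ 0.31  0.25  1.65 -0.    1.24 -0.49]
```

>>> move_arm(
  linear=[
    [0,0,-0.001],
    [0,0,0],
    [0,0,0],
    [0,0,0],
    [0,0,0],
  ],
  twist=[
    [0,0,-0.5],
    [0,0,0],
    [0,0,0],
    [0,0,0],
    [0,0,0],
  ],
  grip=0.2,
)

```text
time: 26.97
eef_pos: [0.5863, 0.2914, 0.1953]
tcp_rot: [0.381, 0.925, 0.002, 0.002]
contact_force: [1.5, -0.1, -3.3]
opening: 0.459
```

>>> move_arm(
  linear=[
    [0,0,0],
    [0,0,0],
    [0,0,0],
    [0,0,0],
    [0,0,0],
    [0,0,0],
    [0,0,0],
    [0,0,0],
    [0,0,0],
    [0,0,0],
    [0,0,0],
    [0,0,0],
    [0,0,0],
    [0,0,0],
    [0,0,0],
    [0,0,0],
    [0,0,0],
    [0,0,0],
    [0,0,0],
    [0,0,0],
  ],
  twist=[
    [0,0,3],
    [0,0,4],
    [0,0,5],
    [0,0,5],
    [0,0,5],
    [0,0,5],
    [0,0,5],
    [0,0,5],
    [0,0,5],
    [0,0,5],
    [0,0,5],
    [0,0,5],
    [0,0,5],
    [0,0,5],
    [0,0,5],
    [0,0,5],
    [0,0,5],
    [0,0,3],
    [0,0,0.5],
    [0,0,0],
  ],
)

```text
time: 28.63
eef_pos: [0.5861, 0.294, 0.1953]
tcp_rot: [-0.38, 0.925, 0.001, 0.001]
contact_force: [0.8, 0.2, -0.9]
opening: 0.459
```

```bash
python3 st.py
```

```text
t 28.63 pos [0.5861 0.294  0.1953] jaw 134.7 z [ 0.001  0.003 -1.   ] F [ 0.8  0.2 -0.9] op 0.459 q [ 0.31  0.25  1.64  0.    1.24 -2.04]
```

>>> move_arm(
  linear=[
    [0,0,0],
    [0,0,0],
    [0,0,0],
    [0,0,0.03],
    [0,0,0.03],
    [0,0,0.03],
    [-0.008,-0.02,0],
    [-0.013,-0.032,0],
    [-0.013,-0.032,0],
    [-0.013,-0.032,0],
    [-0.013,-0.032,0],
    [-0.013,-0.032,0],
    [-0.013,-0.032,0],
    [-0.013,-0.032,0],
    [-0.012,-0.032,0],
    [-0.012,-0.028,0],
    [-0.006,-0.018,0],
    [0,0,0],
    [0,0,0],
  ],
  twist=[
    [0,0,0],
    [0,0,0],
    [0,0,0],
    [0,0,0],
    [0,0,0],
    [0,0,0],
    [0,0,-3],
    [0,0,-3],
    [0,0,-3],
    [0,0,-3],
    [0,0,-3],
    [0,0,-3],
    [0,0,-3],
    [0,0,-3],
    [0,0,-3],
    [0,0,-3],
    [0,0,0],
    [0,0,0],
    [0,0,0],
  ],
  grip=0.7,
)

```text
time: 30.22
eef_pos: [0.4495, -0.0398, 0.2973]
tcp_rot: [-0.11, 0.994, -0.001, 0.009]
contact_force: [-0.4, -0.4, 0.0]
opening: 0.698
```

```bash
python3 st.py; python3 tab.py .452 -.034 c1
```

```text
t 30.22 pos [ 0.4495 -0.0398  0.2973] jaw 102.61 z [ 0.019 -0.001 -1.   ] F [-0.4 -0.4  0. ] op 0.698 q [-0.32 -0.3   2.    0.01  1.42 -2.11]
wrist 533 ((454.5018615722656, -34.24760818481445), (12.03060245513916, 23.891969680786133), 14.116239547729492) [ 0.45327884 -0.03432293  0.13379987]
```

View pics/s_c1.png

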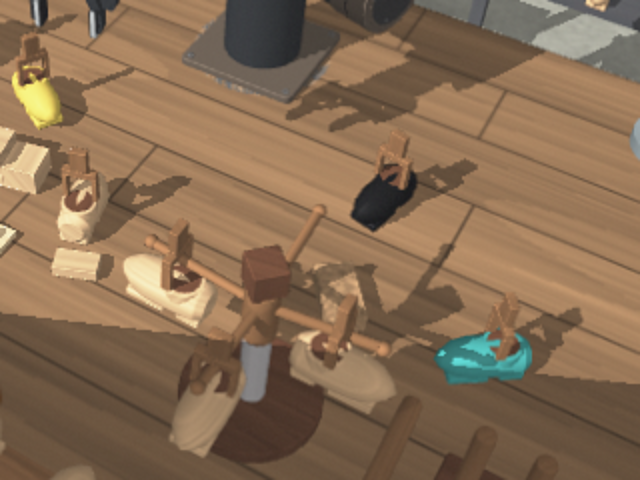

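>>> move_arm(
  linear=[
    [0.004,0.005,0],
    [0,0,0],
    [0,0,-0.02],
    [0,0,-0.03],
    [0,0,-0.03],
    [0,0,-0.025],
    [0,0,-0.01],
    [0,0,0],
  ],
  twist=[
    [0,1.1,1.6],
    [0,0,0],
    [0,0,0],
    [0,0,0],
    [0,0,0],
    [0,0,0],
    [0,0,0],
    [0,0,0],
  ],
)

```text
time: 31.03
eef_pos: [0.4583, -0.0255, 0.1801]
tcp_rot: [-0.135, 0.991, -0.0, 0.001]
contact_force: [-1.0, 0.6, 0.1]
opening: 0.704
```

```bash
python3 st.py
```

```text
t 31.03 pos [ 0.4583 -0.0255  0.1801] jaw 105.49 z [ 0.001 -0.    -1.   ] F [-1.   0.6  0.1] op 0.704 q [-0.28 -0.18  2.12  0.    1.2  -2.12]
```

>>> move_arm(
  linear=[
    [-0.005,-0.009,0],
    [0,0,0],
    [-0.002,0,-0.025],
    [-0.001,0,-0.025],
    [0,0,-0.018],
    [0,0,-0.005],
    [0,0,0],
  ],
  twist=[
    [0,0,-1.3],
    [0,0,0],
    [0,0,0],
    [0,0,0],
    [0,0,0],
    [0,0,0],
    [0,0,0],
  ],
)

```text
time: 31.62
eef_pos: [0.4581, -0.0377, 0.117]
tcp_rot: [-0.123, 0.992, -0.005, 0.01]
contact_force: [0.3, 0.2, 0.1]
opening: 0.7
```

```bash
python3 st.py
```

```text
t 31.62 pos [ 0.4581 -0.0377  0.117 ] jaw 104.09 z [ 0.021 -0.007 -1.   ] F [0.3 0.2 0.1] op 0.7 q [-0.3  -0.11  2.18  0.    1.05 -2.12]
```

>>> move_arm(
  linear=[
    [-0.006,0.003,-0.012],
    [-0.002,0,-0.014],
    [0,0,-0.009],
    [0,0,0],
    [0,0,0],
  ],
  twist=[
    [0.4,1.2,0],
    [0,0,0],
    [0,0,0],
    [0,0,0],
    [0,0,0],
  ],
)

```text
time: 32.03
eef_pos: [0.4543, -0.0361, 0.0869]
tcp_rot: [-0.122, 0.992, -0.001, 0.004]
contact_force: [1.0, -0.5, 0.4]
opening: 0.694
```

```bash
python3 st.py
```

```text
t 32.03 pos [ 0.4543 -0.0361  0.0869] jaw 104.04 z [ 0.009 -0.002 -1.   ] F [ 1.  -0.5  0.4] op 0.694 q [-0.3  -0.07  2.21  0.    0.99 -2.12]
```

>>> move_arm(
  linear=[
    [-0.001,0.002,-0.008],
    [0,0,-0.003],
    [0,0,0],
    [0,0,0],
  ],
  twist=[
    [0.1,0.5,0],
    [0,0,0],
    [0,0,0],
    [0,0,0],
  ],
)

```text
time: 32.37
eef_pos: [0.4549, -0.0342, 0.0769]
tcp_rot: [-0.122, 0.992, -0.001, 0.001]
contact_force: [0.2, 0.3, 0.5]
opening: 0.699
```

>>> move_arm(
  linear=[
    [0,0,0],
    [0,0,0],
    [0,0,0],
    [0,0,0],
    [0,0,0],
  ],
  twist=[
    [0,0,0],
    [0,0,0],
    [0,0,0],
    [0,0,0],
    [0,0,0],
  ],
  grip=0,
)

```text
time: 32.78
eef_pos: [0.4563, -0.0331, 0.0799]
tcp_rot: [-0.122, 0.993, 0.001, 0.002]
contact_force: [0.9, 0.6, -3.2]
opening: 0.269
```

```bash
python3 st.py
```

```text
t 32.78 pos [ 0.4563 -0.0331  0.0799] jaw 104.0 z [ 0.004  0.002 -1.   ] F [ 0.9  0.6 -3.2] op 0.269 q [-0.3  -0.05  2.2   0.    0.98 -2.11]
```

>>> move_arm(
  linear=[
    [0,0,0.02],
    [0,0,0.03],
    [0,0,0.03],
    [0,0,0.03],
    [0,0,0.025],
    [0,0.02,0],
    [-0.003,0.03,0],
    [-0.003,0.03,0],
    [-0.003,0.03,0],
    [-0.003,0.03,0],
    [-0.012,0.03,0],
    [-0.013,0.03,0],
    [-0.013,0.03,0],
    [-0.013,0.03,0],
    [-0.013,0.028,0],
    [-0.005,0.02,0],
    [0,0.01,0],
    [0,0,0],
    [0,0,0],
  ],
  twist=[
    [0,0.3,0],
    [0,0,0],
    [0,0,0],
    [0,0,0],
    [0,0,0],
    [0,0,-2],
    [0,0,-2],
    [0,0,-2],
    [0,0,-2],
    [0,0,-2],
    [0,0,-2],
    [0,0,-2],
    [0,0,0],
    [0,0,0],
    [0,0,0],
    [0,0,0],
    [0,0,0],
    [0,0,0],
    [0,0,0],
  ],
)

```text
time: 34.37
eef_pos: [0.3571, 0.2965, 0.2057]
tcp_rot: [0.009, 1.0, 0.002, -0.011]
contact_force: [-0.0, -0.7, -2.1]
opening: 0.27
```

```bash
python3 st.py
```

```text
t 34.37 pos [0.3571 0.2965 0.2057] jaw 88.93 z [-0.022  0.003 -1.   ] F [-0.  -0.7 -2.1] op 0.27 q [ 0.47 -0.18  2.07  0.01  1.27 -1.09]
```

>>> move_arm(
  linear=[
    [0,-0.008,0.007],
    [0,0,0],
    [0,0,0],
  ],
  twist=[
    [-0.2,-1.2,1],
    [0,0,0],
    [0,0,0],
  ],
)

```text
time: 34.62
eef_pos: [0.3566, 0.2861, 0.2106]
tcp_rot: [0.001, 1.0, -0.002, -0.002]
contact_force: [-0.2, -0.4, -2.2]
opening: 0.267
```

```bash
python3 st.py; python3 - <<'E'
from h import *
W=cloud(cam('top'))
m=(W[...,0]>.4)&(W[...,0]<.5)&(W[...,1]>.26)&(W[...,1]<.33)&(W[...,2]>.19)&(W[...,2]<.216);P=W[m];print(len(P),P.mean(0), P[:,0].min(),P[P[:,0]<.455].mean(0))
E
```

```text
t 34.62 pos [0.3566 0.2861 0.2106] jaw 89.85 z [-0.004 -0.003 -1.   ] F [-0.2 -0.4 -2.2] op 0.267 q [ 0.45 -0.21  2.09 -0.    1.27 -1.11]
149 [0.46935436 0.28994385 0.20567612] 0.4418612974817715 [0.44772747 0.29006906 0.20866987]
```

>>> move_arm(
  linear=[
    [0.01,0.0045,0.001],
    [0.015,0,0],
    [0.015,0,0],
    [0.015,0,0],
    [0.015,0,0],
    [0,0,0],
  ],
  twist=[
    [0,-0.2,0],
    [0,0,0],
    [0,0,0],
    [0,0,0],
    [0,0,0],
    [0,0,0],
  ],
)

```text
time: 35.17
eef_pos: [0.4341, 0.29, 0.2106]
tcp_rot: [0.004, 1.0, -0.001, 0.001]
contact_force: [-0.3, 0.1, -2.4]
opening: 0.269
```

```bash
python3 st.py
```

```text
t 35.17 pos [0.4341 0.29   0.2106] jaw 89.51 z [ 0.002 -0.002 -1.   ] F [-0.3  0.1 -2.4] op 0.269 q [ 0.4  -0.05  1.95 -0.    1.25 -1.17]
```

>>> move_arm(
  linear=[
    [0.01,0,0.001],
    [0.015,0,0],
    [0.015,0,0],
    [0.011,0,0],
    [0,0,0],
  ],
  twist=[
    [0,0,0.3],
    [0,0,0],
    [0,0,0],
    [0,0,0],
    [0,0,0],
  ],
)

```text
time: 35.58
eef_pos: [0.4898, 0.2897, 0.2102]
tcp_rot: [0.002, 1.0, -0.001, -0.0]
contact_force: [-0.4, 0.1, -2.2]
opening: 0.269
```

```bash
python3 st.py;  python3 tab.py .446 .09 c2
```

```text
t 35.58 pos [0.4898 0.2897 0.2102] jaw 89.74 z [-0.    -0.002 -1.   ] F [-0.4  0.1 -2.2] op 0.269 q [ 0.36  0.05  1.84 -0.    1.25 -1.21]
```

View pics/s_c2.png

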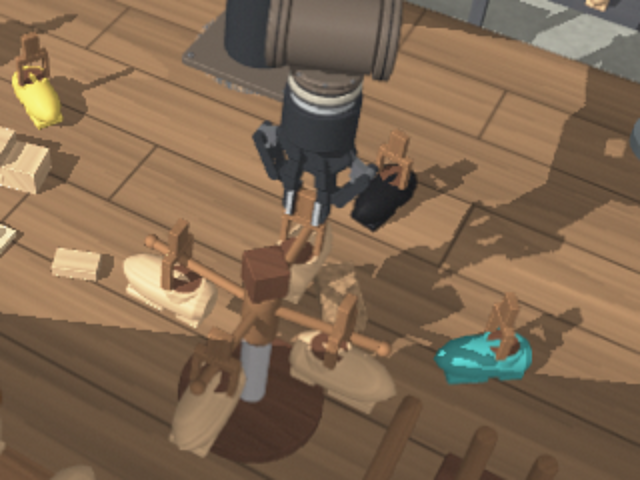

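>>> move_arm(
  linear=[
    [0,0,-0.007],
    [0,0,-0.005],
    [0,0,-0.003],
    [0,0,0],
  ],
  twist=[
    [0,0,0],
    [0,0,0],
    [0,0,0],
    [0,0,0],
  ],
)

```text
time: 36.07
eef_pos: [0.4867, 0.2908, 0.1971]
tcp_rot: [0.001, 1.0, -0.0, 0.001]
contact_force: [1.1, -0.4, -1.8]
opening: 0.273
```

```bash
python3 st.py
```

```text
t 36.07 pos [0.4867 0.2908 0.1971] jaw 89.9 z [ 0.002 -0.    -1.   ] F [ 1.1 -0.4 -1.8] op 0.273 q [ 0.36  0.06  1.86 -0.    1.22 -1.21]
```

>>> move_arm(
  linear=[
    [0,0,-0.003],
    [0,0,-0.001],
    [0,0,0],
  ],
  twist=[
    [0,0,0],
    [0,0,0],
    [0,0,0],
  ],
)

```text
time: 36.32
eef_pos: [0.4869, 0.2915, 0.1972]
tcp_rot: [0.0, 1.0, 0.0, 0.003]
contact_force: [-0.5, 0.0, -1.5]
opening: 0.271
```

>>> move_arm(
  linear=[
    [0,0,0],
    [0,0,0],
    [0,0,0],
    [0,0,0],
    [0,0,0.015],
    [0,0,0.03],
    [0,0,0.03],
    [0,0,0.03],
    [0,0,0],
  ],
  twist=[
    [0,0,0],
    [0,0,0],
    [0,0,0],
    [0,0,0],
    [0,0,0],
    [0,0,0],
    [0,0,0],
    [0,0,0],
    [0,0,0],
  ],
  grip=0.9,
)

```text
time: 37.07
eef_pos: [0.483, 0.2906, 0.3001]
tcp_rot: [0.0, 1.0, -0.001, -0.002]
contact_force: [1.0, 0.5, 2.1]
opening: 0.903
```

```bash
python3 st.py;  python3 tab.py .446 .09 c3
```

```text
t 37.07 pos [0.483  0.2906 0.3001] jaw 89.98 z [-0.005 -0.002 -1.   ] F [1.  0.5 2.1] op 0.903 q [ 0.36 -0.01  1.75 -0.    1.41 -1.21]
```

View pics/s_c3.png

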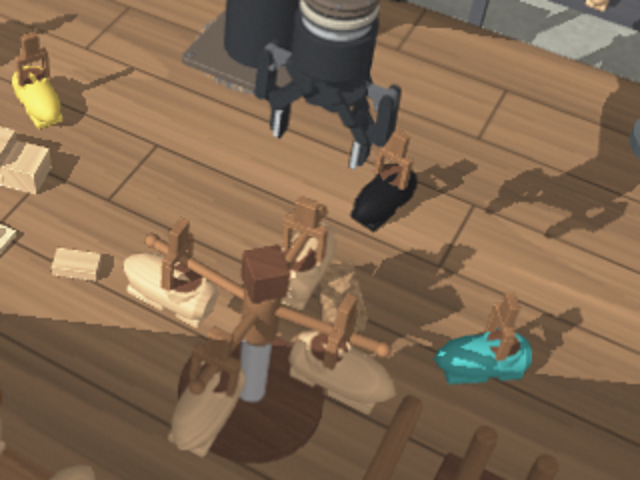

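View pics/w_c3.png

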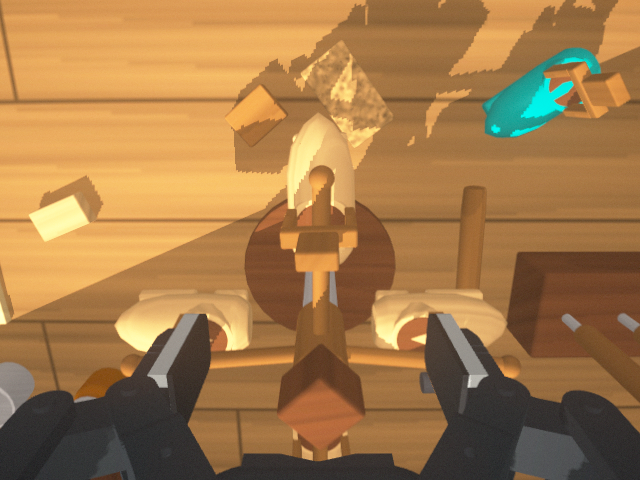

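>>> move_arm(
  linear=[
    [0,-0.02,0],
    [-0.002,-0.033,0],
    [-0.002,-0.035,0],
    [-0.002,-0.035,0],
    [-0.002,-0.035,0],
    [-0.002,-0.035,0],
    [-0.002,-0.035,0],
    [-0.002,-0.035,0],
    [-0.002,-0.035,0],
    [-0.002,-0.035,0],
    [-0.002,-0.035,0],
    [-0.002,-0.035,0],
    [-0.002,-0.035,0],
    [-0.002,-0.02,0],
    [0,0,0],
    [0,0,0],
  ],
  twist=[
    [0,0,-5],
    [0,0,-6.5],
    [0,0,-6.5],
    [0,0,-6.5],
    [0,0,-6.5],
    [0,0,-6.5],
    [0,0,-6.5],
    [0,0,-6.5],
    [0,0,-6.5],
    [0,0,-6.5],
    [0,0,-6.5],
    [0,0,-5],
    [0,0,0],
    [0,0,0],
    [0,0,0],
    [0,0,0],
  ],
  grip=1,
)

```text
time: 38.55
eef_pos: [0.4334, -0.1846, 0.2553]
tcp_rot: [0.634, 0.773, 0.003, -0.036]
contact_force: [0.4, -0.0, -0.7]
opening: 0.996
```

```bash
python3 st.py; cat > meas.py <<'E'
from h import *
import sys
def rect(P): 
    r=cv2.minAreaRect((P[:,:2]*1000).astype(np.float32)); return np.round(r[0],1),np.round(r[1],1),round(r[2],2)
def meas(cams=('top','wrist'),tag='x'):
  for n in cams:
    c=cam(n);W=cloud(c); cv2.imwrite(f'pics/{n}_{tag}.png',c['img'])
    def comps(name,b,z0,z1,mn=60):
        m=(W[...,0]>b[0])&(W[...,0]<b[1])&(W[...,1]>b[2])&(W[...,1]<b[3])&(W[...,2]>z0)&(W[...,2]<z1)
        k,l,s,cc=cv2.connectedComponentsWithStats(m.astype(np.uint8),connectivity=4)
        for i in range(1,k):
            if s[i,4]>=mn:
                Q=W[l==i]; print(n,name,s[i,4],cc[i].round(0),*rect(Q),'z',np.median(Q[:,2]).round(4))
    comps('h060',(.35,.72,-.5,-.05),.055,.073)
    comps('h040',(.35,.72,-.5,-.05),.036,.0535)
    comps('h032',(.35,.72,-.5,-.05),.027,.0355)
    comps('h010',(.35,.72,-.5,-.05),.007,.0135,2000)
meas(tag=sys.argv[1])
E
python3 meas.py m1
```

```text
t 38.55 pos [ 0.4334 -0.1846  0.2553] jaw 11.34 z [-0.052  0.05  -0.997] F [ 0.4 -0.  -0.7] op 0.996 q [-0.62 -0.17  1.97  0.01  1.41 -0.82]
top h060 461 [422. 274.] [ 438.4 -208.3] [55.4 70.8] 14.12 z 0.06
top h040 442 [401. 280.] [ 424.7 -150.4] [55.7 52.1] 12.67 z 0.0399
top h032 433 [401. 200.] [ 622.  -171.3] [ 66.3 131.3] 3.51 z 0.032
top h032 400 [413. 231.] [ 553.2 -188.8] [139.8  22.6] 84.54 z 0.032
top h010 3365 [433. 214.] [ 595.9 -241.9] [140.1 296.2] 2.28 z 0.0101
wrist h060 4976 [330. 233.] [ 440.8 -207.1] [56.  70.5] 12.96 z 0.0612
wrist h040 3710 [328. 164.] [ 427.2 -148.7] [55.6 50.7] 13.24 z 0.0413
wrist h032 3995 [550. 214.] [ 624.2 -170.7] [ 67.4 131.3] 2.63 z 0.0333
wrist h032 3646 [455. 228.] [ 555.7 -187.8] [140.4  23.2] 84.17 z 0.0333
wrist h032 2136 [301. 383.] [ 442.6 -374. ] [ 24.3 130.7] 13.18 z 0.0329
wrist h010 23608 [471. 264.] [ 598.5 -240.6] [140.9 296.4] 2.2 z 0.0113
```

View pics/wrist_m1.png

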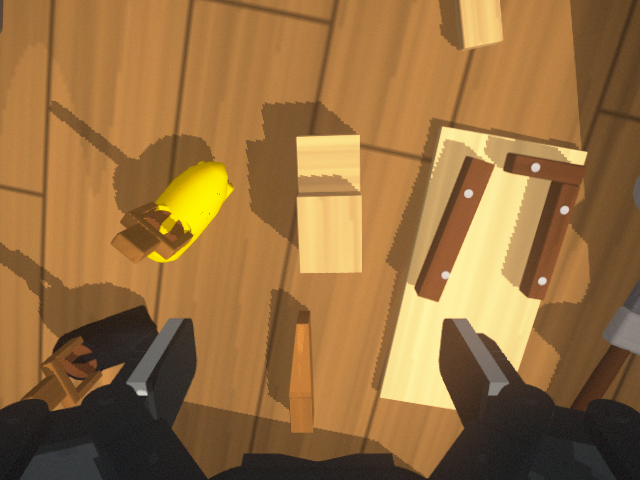

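View pics/top_m1.png

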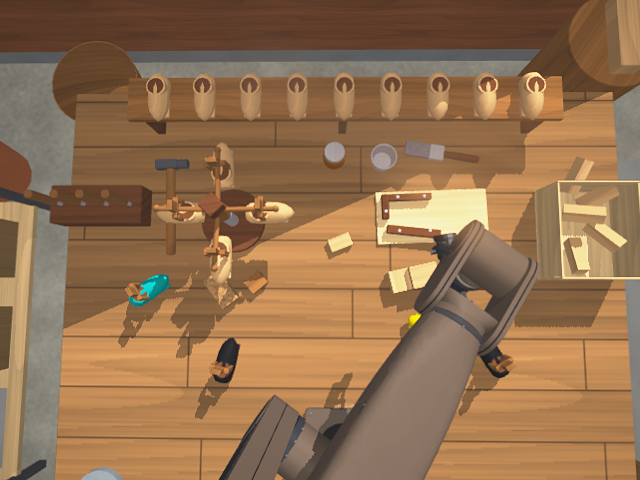

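>>> move_arm(
  linear=[
    [0.002,-0.006,0],
    [0,-0.004,0],
    [0,0,0],
    [0,0,0],
  ],
  twist=[
    [-2.5,-2.5,1.5],
    [-0.4,-0.5,0],
    [0,0,0],
    [0,0,0],
  ],
)

```text
time: 38.98
eef_pos: [0.4361, -0.1889, 0.2539]
tcp_rot: [0.621, 0.784, 0.0, -0.0]
contact_force: [0.1, 0.6, -0.5]
opening: 1.001
```

```bash
python3 st.py
```

```text
t 38.98 pos [ 0.4361 -0.1889  0.2539] jaw 13.28 z [-0.  0. -1.] F [ 0.1  0.6 -0.5] op 1.001 q [-0.62 -0.2   2.    0.    1.34 -0.85]
```

```bash
python3 meas.py m2 | grep wrist
```

```text
wrist h060 5080 [317. 214.] [ 440.9 -207. ] [56.1 70.6] 13.3 z 0.0612
wrist h040 3923 [318. 144.] [ 427.3 -148.7] [56.1 50.3] 13.25 z 0.0413
wrist h032 3851 [535. 200.] [ 623.9 -171.2] [ 67.  132.2] 2.37 z 0.0333
wrist h032 3614 [442. 211.] [ 555.8 -187.7] [140.1  23.2] 84.42 z 0.0333
wrist h032 2044 [284. 361.] [ 442.8 -373.8] [ 24.3 130.7] 12.74 z 0.0329
wrist h010 24241 [454. 251.] [ 597.9 -240.7] [141.2 296.2] 1.95 z 0.0113
```

>>> move_arm(
  linear=[
    [0,-0.005,-0.015],
    [0,0,-0.03],
    [0,0,-0.03],
    [0,0,-0.03],
    [0,0,-0.03],
    [0,0,-0.015],
    [0,0,-0.005],
    [0,0,0],
  ],
  twist=[
    [0,0,0],
    [0,0,0],
    [0,0,0],
    [0,0,0],
    [0,0,0],
    [0,0,0],
    [0,0,0],
    [0,0,0],
  ],
)

```text
time: 39.75
eef_pos: [0.4391, -0.1934, 0.0978]
tcp_rot: [0.62, 0.785, 0.001, 0.004]
contact_force: [-1.1, 0.4, 0.5]
opening: 1.004
```

```bash
python3 st.py
```

```text
t 39.75 pos [ 0.4391 -0.1934  0.0978] jaw 13.38 z [ 0.007 -0.003 -1.   ] F [-1.1  0.4  0.5] op 1.004 q [-0.63 -0.03  2.14  0.    1.02 -0.86]
```

>>> move_arm(
  linear=[
    [-0.002,0,-0.02],
    [-0.001,0,-0.025],
    [-0.001,0,-0.02],
    [0,0,-0.015],
    [0,0,-0.005],
    [0,0,0],
  ],
  twist=[
    [0.2,0.4,0],
    [0,0,0],
    [0,0,0],
    [0,0,0],
    [0,0,0],
    [0,0,0],
  ],
)

```text
time: 40.25
eef_pos: [0.4424, -0.1977, 0.0193]
tcp_rot: [0.62, 0.785, 0.0, 0.008]
contact_force: [0.0, -0.4, 0.1]
opening: 0.996
```

```bash
python3 st.py
```

```text
t 40.25 pos [ 0.4424 -0.1977  0.0193] jaw 13.42 z [ 0.013 -0.009 -1.   ] F [ 0.  -0.4  0.1] op 0.996 q [-0.63  0.11  2.17  0.    0.84 -0.86]
```

>>> move_arm(
  linear=[
    [-0.005,0.002,-0.012],
    [0,0,-0.008],
    [0,0,-0.003],
    [0,0,0],
  ],
  twist=[
    [0.5,0.8,0],
    [0,0,0],
    [0,0,0],
    [0,0,0],
  ],
)

```text
time: 40.58
eef_pos: [0.4406, -0.1979, -0.001]
tcp_rot: [0.62, 0.785, -0.0, 0.003]
contact_force: [-0.8, 0.3, -0.1]
opening: 0.997
```

```bash
python3 st.py
```

```text
t 40.58 pos [ 0.4406 -0.1979 -0.001 ] jaw 13.43 z [ 0.005 -0.005 -1.   ] F [-0.8  0.3 -0.1] op 0.997 q [-0.63  0.16  2.17 -0.    0.81 -0.87]
```

>>> move_arm(
  linear=[
    [-0.003,0.001,-0.002],
    [0,0,0],
    [0,0,0],
    [0,0,0],
    [0,0,0],
    [0,0,0],
  ],
  twist=[
    [0.3,0.3,-0.2],
    [0,0,0],
    [0,0,0],
    [0,0,0],
    [0,0,0],
    [0,0,0],
  ],
  grip=0.3,
)

```text
time: 41.08
eef_pos: [0.4378, -0.1973, -0.002]
tcp_rot: [0.621, 0.784, -0.0, 0.0]
contact_force: [0.6, -0.4, -2.9]
opening: 0.651
```

```bash
python3 st.py; python3 meas.py m3 | grep wrist
```

```text
t 41.08 pos [ 0.4378 -0.1973 -0.002 ] jaw 13.22 z [ 0. -0. -1.] F [ 0.6 -0.4 -2.9] op 0.651 q [-0.64  0.16  2.18 -0.    0.81 -0.87]
wrist h060 33885 [317. 378.] [ 438.2 -198.4] [100.9  53.8] 13.3 z 0.0613
wrist h060 178 [110. 379.] [ 383.4 -198.1] [10.2  2.1] 10.28 z 0.0714
wrist h060 174 [525. 379.] [ 487.8 -173.9] [10.2  1.9] 12.69 z 0.0713
wrist h040 35243 [318. 207.] [ 426.9 -149.2] [56.7 51.2] 13.07 z 0.0414
wrist h040 647 [199. 340.] [ 401.2 -197.4] [12.8  3.3] 42.27 z 0.0467
wrist h040 651 [435. 340.] [ 471.  -181.1] [ 3.4 12.5] 73.02 z 0.047
wrist h032 181 [317. 115.] [ 421.  -124.4] [53.8  0.1] 13.12 z 0.031
wrist h032 4966 [616. 383.] [ 554.3 -188.4] [56.2 24. ] 86.78 z 0.033
wrist h032 76 [206. 323.] [ 399.1 -199.8] [4.6 1.4] 15.34 z 0.0333
wrist h032 72 [429. 323.] [ 474.1 -182.2] [5.  1.3] 12.76 z 0.0338
wrist h010 15311 [589. 251.] [ 537.5 -154.1] [ 27. 117.] 2.18 z 0.0113
```

View pics/wrist_m3.png

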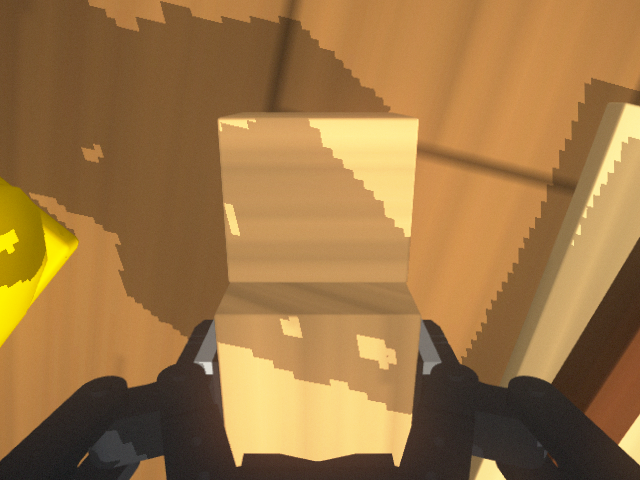

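>>> move_arm(
  linear=[
    [0,0,0.02],
    [0,0,0.03],
    [0,0,0.03],
    [0.015,0,0.005],
    [0.025,0,0],
    [0.025,0,0],
    [0.025,0,0],
    [0.025,0,0],
    [0.02,0,0],
    [0.012,0,0],
    [0.005,0,0],
    [0,0,0],
    [0,0,0],
  ],
  twist=[
    [0,0,0],
    [0,0,0],
    [0,0,0],
    [0,0,-2],
    [0,0,-2],
    [0,0,-2],
    [0,0,-2],
    [0,0,-2],
    [0,0,-1],
    [0,0,0],
    [0,0,0],
    [0,0,0],
    [0,0,0],
  ],
)

```text
time: 42.27
eef_pos: [0.5909, -0.1928, 0.0817]
tcp_rot: [0.697, 0.717, 0.0, -0.006]
contact_force: [1.0, -0.2, -2.0]
opening: 0.645
```

```bash
python3 st.py; python3 meas.py m4 | grep -v h010
```

```text
t 42.27 pos [ 0.5909 -0.1928  0.0817] jaw 1.64 z [-0.008  0.009 -1.   ] F [ 1.  -0.2 -2. ] op 0.645 q [-0.48  0.31  1.8   0.    1.05 -0.51]
top h032 331 [394. 202.] [ 620.2 -151.4] [66.4 91.2] 2.33 z 0.0318
top h032 138 [397. 230.] [ 556.6 -147.3] [56.5 21.3] 82.78 z 0.0316
top h032 365 [489. 273.] [ 442.8 -374.4] [ 24.  128.4] 12.92 z 0.0321
wrist h040 1243 [605.  99.] [ 718.1 -108.9] [ 3.9 30.2] 0.02 z 0.0479
wrist h032 178 [588.  98.] [ 719.  -108.7] [ 2.  14.9] 0.02 z 0.032
wrist h032 10513 [414. 169.] [ 624. -169.] [ 66.  127.8] 1.84 z 0.0333
wrist h032 143 [257. 109.] [ 561.9 -118.3] [20.1  2.3] 1.16 z 0.0329
```

View pics/wrist_m4.png

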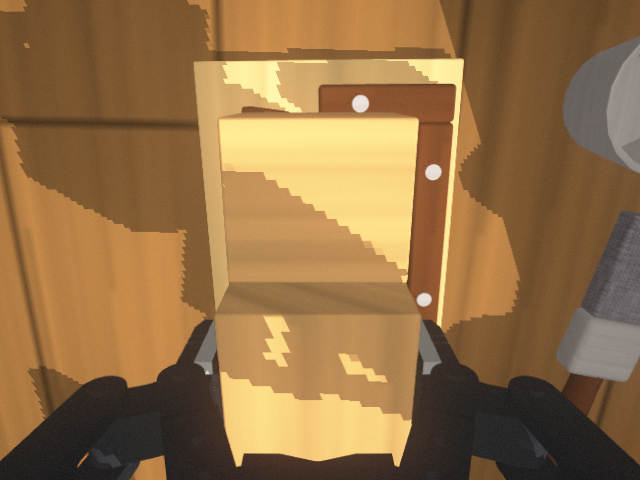

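>>> move_arm(
  linear=[
    [0.01,-0.008,0],
    [0.008,0,0],
    [0,0,0],
    [0,0,0],
  ],
  twist=[
    [-0.5,-0.4,0.5],
    [0,0,0],
    [0,0,0],
    [0,0,0],
  ],
)

```text
time: 42.7
eef_pos: [0.608, -0.202, 0.0817]
tcp_rot: [0.694, 0.72, -0.001, -0.0]
contact_force: [-1.1, -1.2, -2.2]
opening: 0.646
```

```bash
python3 st.py
```

```text
t 42.7 pos [ 0.608  -0.202   0.0817] jaw 2.06 z [-0.002 -0.001 -1.   ] F [-1.1 -1.2 -2.2] op 0.646 q [-0.48  0.34  1.76 -0.    1.05 -0.51]
```

>>> move_arm(
  linear=[
    [0,0,-0.012],
    [0,0,-0.012],
    [0,0,-0.006],
    [0,0,0],
  ],
  twist=[
    [0,0,0],
    [0,0,0],
    [0,0,0],
    [0,0,0],
  ],
)

```text
time: 43.03
eef_pos: [0.6076, -0.2021, 0.0489]
tcp_rot: [0.694, 0.72, -0.001, -0.0]
contact_force: [-0.5, -0.8, -2.0]
opening: 0.647
```

```bash
python3 st.py
```

```text
t 43.03 pos [ 0.6076 -0.2021  0.0489] jaw 2.05 z [-0.001 -0.001 -1.   ] F [-0.5 -0.8 -2. ] op 0.647 q [-0.48  0.38  1.77 -0.    0.99 -0.51]
```

>>> move_arm(
  linear=[
    [0.0015,0.001,-0.012],
    [0,0,-0.012],
    [0,0,-0.008],
    [0,0,-0.003],
    [0,0,0],
  ],
  twist=[
    [0,0,0.1],
    [0,0,0],
    [0,0,0],
    [0,0,0],
    [0,0,0],
  ],
)

```text
time: 43.45
eef_pos: [0.6079, -0.2002, 0.0081]
tcp_rot: [0.694, 0.72, -0.001, -0.002]
contact_force: [-1.6, 0.1, 3.9]
opening: 0.646
```

```bash
python3 st.py
```

```text
t 43.45 pos [ 0.6079 -0.2002  0.0081] jaw 2.16 z [-0.004  0.001 -1.   ] F [-1.6  0.1  3.9] op 0.646 q [-0.48  0.44  1.78 -0.    0.93 -0.51]
```

>>> move_arm(
  linear=[
    [0.002,0,0],
    [0,0,0],
    [0,0,0],
  ],
  twist=[
    [0,0,0],
    [0,0,0],
    [0,0,0],
  ],
)

```text
time: 43.7
eef_pos: [0.6106, -0.2006, 0.0088]
tcp_rot: [0.694, 0.72, -0.001, -0.002]
contact_force: [0.4, 0.0, -2.1]
opening: 0.648
```

>>> move_arm(
  linear=[
    [0,0,0],
    [0,0,0],
    [0,0,0],
    [0,0,0],
    [0,0,0.02],
    [0,0,0.03],
    [0,0,0.035],
    [0,0,0.035],
    [0,0,0.03],
    [0,0,0.02],
    [0,0,0],
  ],
  twist=[
    [0,0,0],
    [0,0,0],
    [0,0,0],
    [0,0,0],
    [0,0,0],
    [0,0,0],
    [0,0,0],
    [0,0,0],
    [0,0,0],
    [0,0,0],
    [0,0,0],
  ],
  grip=0.95,
)

```text
time: 44.62
eef_pos: [0.6102, -0.2002, 0.189]
tcp_rot: [0.694, 0.72, -0.0, 0.0]
contact_force: [0.0, 0.1, 0.7]
opening: 0.951
```

```bash
python3 st.py; python3 meas.py m5
```

```text
t 44.62 pos [ 0.6102 -0.2002  0.189 ] jaw 2.15 z [-0.    -0.001 -1.   ] F [0.  0.1 0.7] op 0.951 q [-0.47  0.23  1.68 -0.    1.23 -0.51]
top h060 120 [414. 208.] [ 607.4 -186.5] [55.2 22. ] 4.01 z 0.0689
top h040 437 [401. 210.] [ 609.8 -161.6] [62.7 71.4] 2.82 z 0.0496
top h032 317 [394. 202.] [ 621.9 -158.6] [ 65.5 105.7] 3.88 z 0.0317
top h032 205 [400. 230.] [ 556.8 -153.9] [69.3 22.6] 84.55 z 0.0314
top h032 321 [492. 272.] [ 445.3 -384.3] [ 24.  107.1] 12.61 z 0.0321
wrist h060 8109 [319. 230.] [ 611.7 -210.5] [56.1 70.5] 1.94 z 0.0712
wrist h040 328 [483.  86.] [ 718.1 -108.4] [ 3.7 28.2] 0.07 z 0.0501
wrist h040 6001 [319. 143.] [ 609.6 -150.8] [56.2 50.4] 2.1 z 0.0513
wrist h032 5486 [357. 138.] [ 624.6 -170.9] [ 65.9 130.6] 2.39 z 0.0333
wrist h032 5416 [248. 180.] [ 555.9 -187.8] [140.3  22.5] 84.24 z 0.0332
wrist h032 1100 [115. 350.] [ 438.5 -337.1] [18.7 58.3] 6.63 z 0.0328
wrist h010 29982 [294. 251.] [ 598.8 -240.2] [140.8 294.8] 2.16 z 0.0112
```

View pics/wrist_m5.png

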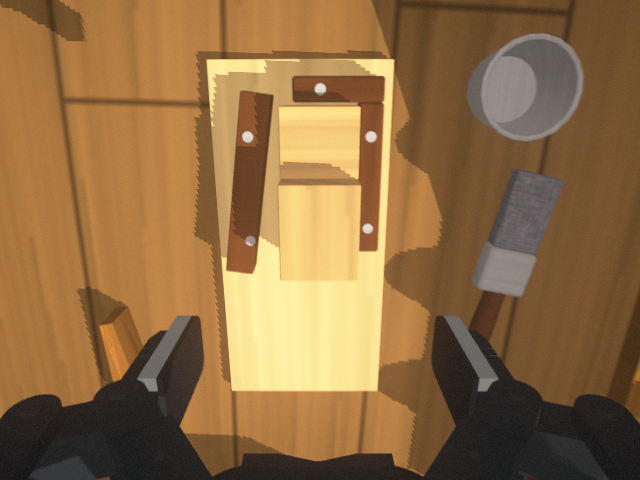

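>>> move_arm(
  linear=[
    [-0.012,-0.018,0],
    [-0.018,-0.027,0],
    [-0.019,-0.028,0],
    [-0.019,-0.028,0],
    [-0.019,-0.028,0],
    [-0.019,-0.028,0],
    [-0.019,-0.028,0],
    [-0.015,-0.02,0],
    [-0.006,-0.01,0],
    [0,0,0],
    [0,0,0],
  ],
  twist=[
    [0,0,2],
    [0,0,2],
    [0,0,2],
    [0,0,2],
    [0,0,2],
    [0,0,0],
    [0,0,0],
    [0,0,0],
    [0,0,0],
    [0,0,0],
    [0,0,0],
  ],
  grip=0.75,
)

```text
time: 45.63
eef_pos: [0.445, -0.4105, 0.1544]
tcp_rot: [0.623, 0.782, 0.001, -0.025]
contact_force: [0.5, 0.7, -0.3]
opening: 0.75
```

```bash
python3 st.py; python3 meas.py m6
```

```text
t 45.63 pos [ 0.445  -0.4105  0.1544] jaw 12.92 z [-0.038  0.033 -0.999] F [ 0.5  0.7 -0.3] op 0.75 q [-0.91  0.22  1.77 -0.01  1.21 -1.13]
top h060 592 [425. 208.] [ 608.9 -211.5] [56.7 72.2] 1.75 z 0.0696
top h040 455 [402. 211.] [ 607.7 -185.1] [ 56.7 118.6] 2.34 z 0.0497
top h032 365 [398. 201.] [ 625.3 -171.2] [ 64.4 134.3] 6.89 z 0.0317
top h032 431 [414. 231.] [ 552.9 -188.8] [139.5  22.6] 84.48 z 0.0318
top h032 364 [489. 273.] [ 442.7 -373.8] [ 23.9 128.5] 13.14 z 0.0319
top h010 3046 [445. 218.] [ 596.  -241.4] [140.8 296. ] 2.25 z 0.01
wrist h060 221 [634.  11.] [ 586.2 -244.1] [ 6.7 12.5] 39.98 z 0.0597
wrist h040 641 [621.  17.] [ 592.3 -244.3] [12.5 26.5] 58.68 z 0.0438
wrist h032 1337 [547.  16.] [ 549.8 -247.3] [22.4 23.1] 83.69 z 0.0334
wrist h032 369 [612.  22.] [ 595.4 -244.1] [14.4 32.4] 62.0 z 0.0314
wrist h032 5573 [333. 177.] [ 442.8 -374.4] [ 24.  129.1] 13.06 z 0.0333
wrist h010 35794 [554. 137.] [ 601.4 -307.1] [141.7 162.1] 2.12 z 0.0115
```

View pics/wrist_m6.png

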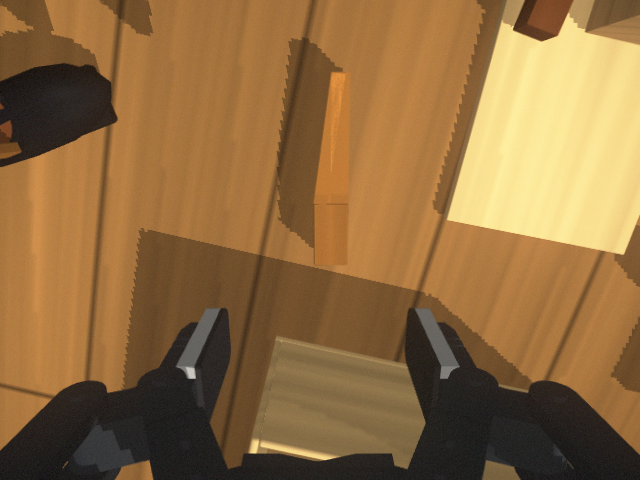

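```bash
python3 - <<'E'
from h import *
d=np.load('top0.npz');W=d['W']
m=(W[...,0]>.38)&(W[...,0]<.75)&(W[...,1]<-.42)&(W[...,2]>.03)
P=W[m]; print(P[:,1].max(),P[:,2].max())
for x in np.arange(.4,.75,.03):
    k=abs(P[:,0]-x)<.01
    if k.any(): i=np.argmax(P[k][:,1]);print(round(x,2),P[k][i].round(3))
E
```

```text
-0.4209598075795458 0.13621175346748182
0.43 [ 0.432 -0.518  0.039]
0.46 [ 0.46  -0.421  0.034]
0.49 [ 0.485 -0.517  0.09 ]
0.52 [ 0.516 -0.517  0.08 ]
0.55 [ 0.547 -0.517  0.087]
0.58 [ 0.59  -0.516  0.041]
0.61 [ 0.613 -0.517  0.087]
0.64 [ 0.632 -0.517  0.054]
0.67 [ 0.665 -0.518  0.035]
0.7 [ 0.691 -0.571  0.07 ]
0.73 [ 0.721 -0.583  0.083]
```

>>> move_arm(
  linear=[
    [0.006,-0.008,0],
    [0.002,-0.004,0],
    [0,0,0],
    [0,0,0],
  ],
  twist=[
    [-1.9,-2.2,0],
    [0,0,0],
    [0,0,0],
    [0,0,0],
  ],
)

```text
time: 46.07
eef_pos: [0.4578, -0.4172, 0.1544]
tcp_rot: [0.62, 0.785, 0.001, 0.0]
contact_force: [-0.6, -0.2, -0.4]
opening: 0.75
```

```bash
python3 st.py
```

```text
t 46.07 pos [ 0.4578 -0.4172  0.1544] jaw 13.41 z [ 0.001  0.001 -1.   ] F [-0.6 -0.2 -0.4] op 0.75 q [-0.9   0.22  1.77  0.    1.16 -1.14]
```

Descend from 0.154 toward −0.019, in stages.

>>> move_arm(
  linear=[
    [-0.004,-0.005,-0.015],
    [0,0,-0.03],
    [0,0,-0.03],
    [0,0,-0.025],
    [0,0,-0.015],
    [0,0,-0.005],
    [0,0,0],
  ],
  twist=[
    [0,0,-0.4],
    [0,0,0],
    [0,0,0],
    [0,0,0],
    [0,0,0],
    [0,0,0],
    [0,0,0],
  ],
)

```text
time: 46.65
eef_pos: [0.459, -0.4199, 0.035]
tcp_rot: [0.62, 0.785, 0.0, 0.003]
contact_force: [0.5, -0.2, 0.3]
opening: 0.752
```

```bash
python3 st.py
```

```text
t 46.65 pos [ 0.459  -0.4199  0.035 ] jaw 13.42 z [ 0.005 -0.004 -1.   ] F [ 0.5 -0.2  0.3] op 0.752 q [-0.9   0.36  1.83  0.    0.95 -1.14]
```

>>> move_arm(
  linear=[
    [-0.005,-0.003,0],
    [0,0,-0.015],
    [0,0,-0.02],
    [0,0,-0.012],
    [0,0,-0.004],
    [0,0,0],
  ],
  twist=[
    [0.2,0.3,-0.4],
    [0,0,0],
    [0,0,0],
    [0,0,0],
    [0,0,0],
    [0,0,0],
  ],
)

```text
time: 47.15
eef_pos: [0.457, -0.4267, -0.013]
tcp_rot: [0.622, 0.783, -0.002, 0.005]
contact_force: [-0.9, -0.3, 0.3]
opening: 0.749
```

```bash
python3 st.py
```

```text
t 47.15 pos [ 0.457  -0.4267 -0.013 ] jaw 13.03 z [ 0.005 -0.008 -1.   ] F [-0.9 -0.3  0.3] op 0.749 q [-0.91  0.44  1.83 -0.    0.86 -1.14]
```

>>> move_arm(
  linear=[
    [-0.003,0.003,-0.005],
    [0,0,-0.001],
    [0,0,0],
  ],
  twist=[
    [0.4,0.3,0],
    [0,0,0],
    [0,0,0],
  ],
)

```text
time: 47.4
eef_pos: [0.4544, -0.4243, -0.0181]
tcp_rot: [0.622, 0.783, -0.001, 0.001]
contact_force: [1.4, 0.5, -0.1]
opening: 0.752
```

>>> move_arm(
  linear=[
    [0,0,0],
    [0,0,0],
    [0,0,0],
    [0,0,0],
    [0,0,0],
  ],
  twist=[
    [0,0,0],
    [0,0,0],
    [0,0,0],
    [0,0,0],
    [0,0,0],
  ],
  grip=0,
)

```text
time: 47.82
eef_pos: [0.4556, -0.4258, -0.0155]
tcp_rot: [0.622, 0.783, -0.001, 0.003]
contact_force: [-0.3, -0.3, -1.1]
opening: 0.267
```

```bash
python3 st.py; python3 meas.py m7 | grep 'wrist h03'
```

```text
t 47.82 pos [ 0.4556 -0.4258 -0.0155] jaw 13.03 z [ 0.004 -0.006 -1.   ] F [-0.3 -0.3 -1.1] op 0.267 q [-0.91  0.44  1.83 -0.    0.86 -1.14]
wrist h032 29429 [322. 211.] [ 454.4 -381.9] [117.6  49. ] 89.86 z 0.0339
```

View pics/wrist_m7.png

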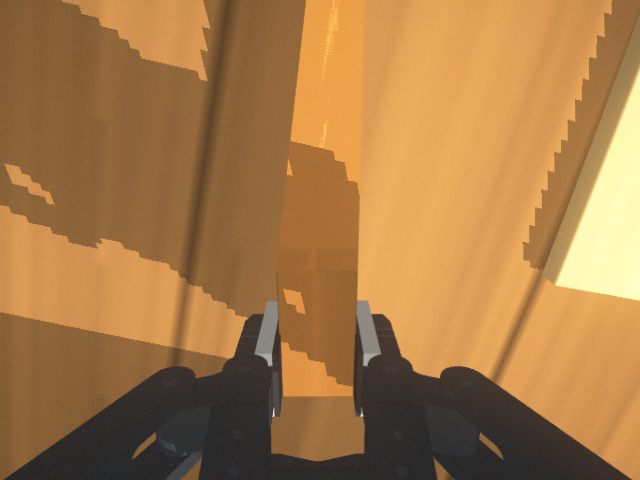

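>>> move_arm(
  linear=[
    [0,0,0.02],
    [0,0,0.03],
    [0,0,0.015],
    [0.012,0.009,0],
    [0.02,0.015,0],
    [0.02,0.015,0],
    [0.02,0.015,0],
    [0.02,0.015,0],
    [0.013,0.009,0],
    [0.005,0.004,0],
    [0,0,0],
    [0,0,0],
  ],
  twist=[
    [0,0,0],
    [0,0,0],
    [0,0,0],
    [0,0,-2],
    [0,0,-2],
    [0,0,-2],
    [0,0,-2],
    [0,0,-2],
    [0,0,-0.8],
    [0,0,0],
    [0,0,0],
    [0,0,0],
  ],
)

```text
time: 48.92
eef_pos: [0.5665, -0.3382, 0.0491]
tcp_rot: [0.697, 0.717, -0.001, 0.0]
contact_force: [-0.0, 0.9, -0.9]
opening: 0.271
```

```bash
python3 st.py
```

```text
t 48.92 pos [ 0.5665 -0.3382  0.0491] jaw 1.58 z [-0.001 -0.001 -1.   ] F [-0.   0.9 -0.9] op 0.271 q [-0.69  0.42  1.72 -0.    1.   -0.72]
```

>>> move_arm(
  linear=[
    [0.0075,-0.001,0],
    [0,0,0],
    [0,0,-0.012],
    [0,0,-0.012],
    [0,0,-0.008],
    [0,0,0],
  ],
  twist=[
    [0,0,0.5],
    [0,0,0],
    [0,0,0],
    [0,0,0],
    [0,0,0],
    [0,0,0],
  ],
)

```text
time: 49.42
eef_pos: [0.571, -0.3425, 0.0132]
tcp_rot: [0.695, 0.719, -0.001, -0.0]
contact_force: [-0.6, 0.4, -1.9]
opening: 0.267
```

```bash
python3 st.py; python3 meas.py m8; python3 - <<'E'
from h import *
c=cam('wrist');W=cloud(c)
# wedge profile: points slightly under/at top
m=(W[...,0]>.53)&(W[...,0]<.61)&(W[...,1]>-.32)&(W[...,1]<-.2)&(W[...,2]>.02)
for y in np.arange(-.32,-.215,.01):
    k=m&(abs(W[...,1]-y)<.002)
    if k.any(): P=W[k]; print(round(y,3),P[:,0].min().round(4),P[:,0].max().round(4),np.median(P[:,2]).round(4))
E
```

```text
t 49.42 pos [ 0.571  -0.3425  0.0132] jaw 1.9 z [-0.003 -0.001 -1.   ] F [-0.6  0.4 -1.9] op 0.267 q [-0.69  0.48  1.71 -0.    0.95 -0.72]
top h060 584 [425. 208.] [ 608.5 -212. ] [55.9 72. ] 1.91 z 0.0696
top h060 291 [452. 224.] [ 567.4 -277.7] [ 23.3 103.8] 0.1 z 0.0614
top h040 428 [401. 210.] [ 606.  -152.5] [61.8 56.8] 9.64 z 0.0498
top h032 368 [398. 201.] [ 623.1 -171.5] [ 66.  132.3] 3.96 z 0.0318
top h032 426 [414. 231.] [ 553.1 -189.5] [140.9  22.7] 84.13 z 0.0321
wrist h060 30939 [322. 217.] [ 578.9 -299.3] [117.   49.5] 78.75 z 0.0633
wrist h060 9272 [503.  18.] [ 612.8 -242.6] [ 9.2 56.9] 89.77 z 0.0711
wrist h040 1691 [451.  38.] [ 611.3 -245.4] [12.3 56.9] 79.46 z 0.0455
wrist h040 487 [262. 316.] [ 552.3 -334.8] [12.4  3.6] 33.74 z 0.0483
wrist h040 512 [373. 316.] [ 590.1 -333.8] [ 3.9 12.8] 60.83 z 0.0481
wrist h032 5749 [260.  40.] [ 550.  -245.4] [25.3 22.5] 84.36 z 0.0333
wrist h032 614 [436.  42.] [ 610.7 -245.3] [13.4 57.1] 77.84 z 0.0315
wrist h010 16696 [250. 174.] [ 547.6 -302.7] [ 35.3 144.6] 1.35 z 0.0113
wrist h010 63129 [466. 200.] [ 629.7 -313.4] [ 84.5 147.9] 2.23 z 0.0113
-0.32 0.5593 0.5832 0.0643
-0.31 0.5591 0.5829 0.0643
-0.3 0.5602 0.5825 0.0644
-0.29 0.561 0.5821 0.0644
-0.28 0.562 0.5819 0.0644
-0.27 0.563 0.5814 0.0644
-0.26 0.5497 0.5811 0.0644
-0.25 0.5379 0.5808 0.0634
-0.24 0.5393 0.61 0.0635
-0.23 0.5625 0.5842 0.0207
```

View pics/wrist_m8.png

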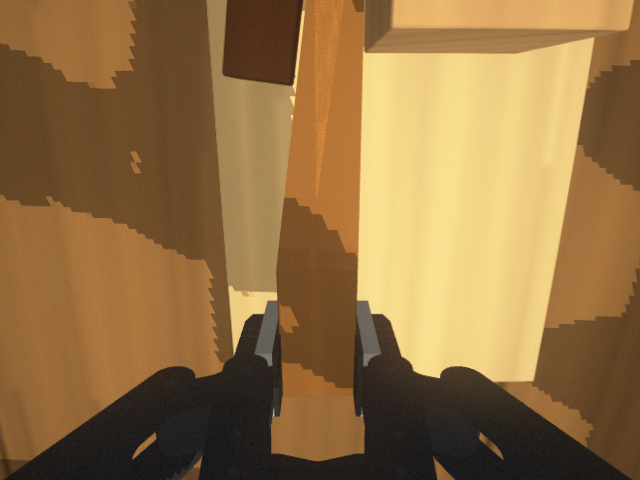

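>>> move_arm(
  linear=[
    [0.001,0,-0.008],
    [0,0,-0.008],
    [0,0,-0.003],
    [0,0,0],
  ],
  twist=[
    [0,0,0.2],
    [0,0,0],
    [0,0,0],
    [0,0,0],
  ],
)

```text
time: 49.9
eef_pos: [0.5748, -0.3441, -0.0032]
tcp_rot: [0.694, 0.72, -0.001, 0.003]
contact_force: [0.2, 0.7, 0.0]
opening: 0.266
```

```bash
python3 st.py
```

```text
t 49.9 pos [ 0.5748 -0.3441 -0.0032] jaw 2.15 z [ 0.003 -0.006 -1.   ] F [0.2 0.7 0. ] op 0.266 q [-0.69  0.51  1.71 -0.    0.92 -0.73]
```

>>> move_arm(
  linear=[
    [-0.003,0.001,-0.002],
    [0,0,-0.002],
    [0,0,0],
    [0,0,0],
  ],
  twist=[
    [0.3,0.2,0],
    [0,0,0],
    [0,0,0],
    [0,0,0],
  ],
)

```text
time: 50.23
eef_pos: [0.5718, -0.3432, -0.0055]
tcp_rot: [0.693, 0.72, -0.0, -0.0]
contact_force: [0.5, -0.0, -2.3]
opening: 0.273
```

```bash
python3 st.py
```

```text
t 50.23 pos [ 0.5718 -0.3432 -0.0055] jaw 2.19 z [-0.001 -0.    -1.   ] F [ 0.5 -0.  -2.3] op 0.273 q [-0.69  0.51  1.71 -0.    0.92 -0.73]
```

>>> move_arm(
  linear=[
    [0,0.008,-0.001],
    [0,0.012,0],
    [0,0.01,0],
    [0,0,0],
  ],
  twist=[
    [0,0,0],
    [0,0,0],
    [0,0,0],
    [0,0,0],
  ],
)

```text
time: 50.57
eef_pos: [0.572, -0.3113, -0.0062]
tcp_rot: [0.694, 0.72, -0.0, 0.001]
contact_force: [0.2, -0.4, 0.7]
opening: 0.27
```

```bash
python3 st.py;  python3 meas.py m9 |grep -v h010
```

```text
t 50.57 pos [ 0.572  -0.3113 -0.0062] jaw 2.12 z [ 0.    -0.001 -1.   ] F [ 0.2 -0.4  0.7] op 0.27 q [-0.65  0.48  1.75 -0.    0.91 -0.69]
top h060 598 [425. 208.] [ 608.9 -211.4] [56.7 71.5] 1.98 z 0.0696
top h040 448 [402. 211.] [ 607.9 -179.2] [ 57.2 106.9] 2.19 z 0.0497
top h040 263 [437. 225.] [ 570.6 -242.5] [95.8 22.9] 86.84 z 0.042
top h032 373 [397. 201.] [ 622.5 -171.3] [ 65.8 131.3] 3.48 z 0.0321
top h032 447 [415. 231.] [ 553.7 -189.1] [139.8  24. ] 84.5 z 0.0318
wrist h060 45427 [511.  89.] [ 610.8 -228. ] [54.2 36.4] 2.0 z 0.0713
wrist h060 5872 [208. 395.] [ 544.7 -310.4] [34.1 27.9] 14.51 z 0.069
wrist h060 5783 [426. 395.] [ 601.7 -309.8] [34.5 27.3] 1.72 z 0.0689
wrist h060 487 [157. 446.] [ 530.3 -316.7] [10.2 11. ] 2.06 z 0.072
wrist h060 385 [480. 446.] [ 613.4 -315.1] [ 5.8 13.9] 39.37 z 0.0718
wrist h040 30961 [322. 217.] [ 579.4 -268.2] [117.3  49.1] 79.0 z 0.0435
wrist h040 1422 [377.  77.] [ 584.1 -226.9] [ 0.6 39.5] 2.45 z 0.0454
wrist h032 14862 [254.  91.] [ 551.3 -231.9] [52.5 22.3] 84.2 z 0.0333
wrist h032 527 [370.  75.] [ 584.1 -225.9] [ 0.6 41. ] 2.58 z 0.0314
wrist h032 398 [260. 322.] [ 552.9 -303.9] [12.8  3.4] 32.03 z 0.0315
wrist h032 405 [375. 322.] [ 591.  -302.5] [ 3.7 13.1] 62.71 z 0.0315
```

View pics/wrist_m9.png

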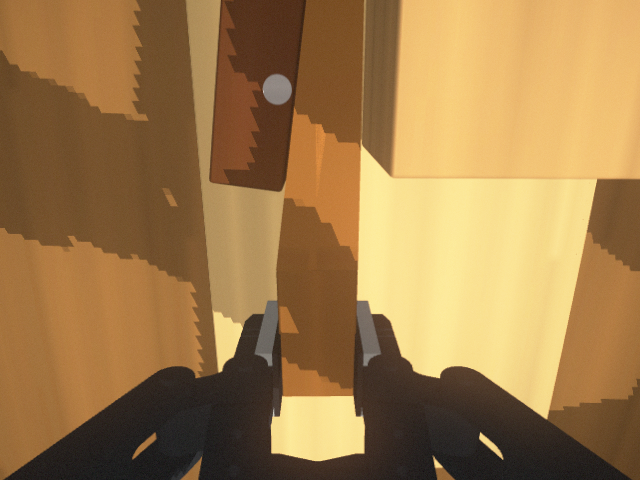

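>>> move_arm(
  linear=[
    [0.001,0.006,0],
    [0,0.008,0],
    [0,0.006,0],
    [0,0,0],
  ],
  twist=[
    [0,0,0],
    [0,0,0],
    [0,0,0],
    [0,0,0],
  ],
)

```text
time: 51.0
eef_pos: [0.5732, -0.2906, -0.0062]
tcp_rot: [0.694, 0.72, -0.0, 0.001]
contact_force: [-0.0, -0.2, -0.9]
opening: 0.27
```

```bash
python3 st.py
```

```text
t 51.0 pos [ 0.5732 -0.2906 -0.0062] jaw 2.08 z [ 0.001 -0.002 -1.   ] F [-0.  -0.2 -0.9] op 0.27 q [-0.63  0.46  1.78 -0.    0.9  -0.66]
```

>>> move_arm(
  linear=[
    [0,0.004,0],
    [0,0.004,0],
    [0,0,0],
  ],
  twist=[
    [0,0,0],
    [0,0,0],
    [0,0,0],
  ],
)

```text
time: 51.25
eef_pos: [0.5738, -0.2817, -0.0061]
tcp_rot: [0.694, 0.72, 0.0, 0.002]
contact_force: [0.8, -0.1, -1.0]
opening: 0.266
```

```bash
python3 st.py
```

```text
t 51.25 pos [ 0.5738 -0.2817 -0.0061] jaw 2.03 z [ 0.003 -0.002 -1.   ] F [ 0.8 -0.1 -1. ] op 0.266 q [-0.61  0.46  1.79 -0.    0.89 -0.65]
```

>>> move_arm(
  linear=[
    [0,0,0],
    [0,0,0],
    [0,0,0],
    [0,0,0.02],
    [0,0,0.03],
    [0,0,0.02],
    [0,-0.02,0],
    [0,-0.025,0],
    [0,-0.006,0],
    [0,0,0],
  ],
  twist=[
    [0,0,0],
    [0,0,0],
    [0,0,0],
    [0,0,0],
    [0,0,0],
    [0,0,0],
    [0,0,0],
    [0,0,0],
    [0,0,0],
    [0,0,0],
  ],
  grip=0.6,
)

```text
time: 52.08
eef_pos: [0.5715, -0.3329, 0.0665]
tcp_rot: [0.694, 0.72, -0.001, -0.001]
contact_force: [-0.6, -0.6, 0.6]
opening: 0.597
```

>>> move_arm(
  linear=[
    [0,0,0],
    [0,0,0],
    [0,0,0],
    [0,0,0],
    [0,0,0],
  ],
  twist=[
    [0,0,0],
    [0,0,0],
    [0,0,0],
    [0,0,0],
    [0,0,0],
  ],
  grip=0,
)

```text
time: 52.5
eef_pos: [0.5702, -0.3292, 0.0641]
tcp_rot: [0.694, 0.72, -0.0, -0.004]
contact_force: [0.8, 0.3, 0.8]
opening: -0.002
```

```bash
python3 st.py;  python3 meas.py m10 |grep -v h010
```

```text
t 52.5 pos [ 0.5702 -0.3292  0.0641] jaw 2.15 z [-0.007  0.005 -1.   ] F [0.8 0.3 0.8] op -0.002 q [-0.68  0.4   1.71  0.    1.04 -0.72]
top h060 601 [425. 208.] [ 608.8 -211.5] [56.5 71.2] 1.65 z 0.0698
top h040 843 [416. 217.] [ 598.8 -210.8] [176.3  74.9] 83.63 z 0.0458
top h032 373 [398. 201.] [ 626.5 -170.4] [ 64.3 135.2] 8.24 z 0.0318
top h032 431 [414. 231.] [ 554.3 -189.4] [139.7  25.3] 84.02 z 0.0318
wrist h060 15365 [447.  46.] [ 612.1 -230.4] [57. 32.] 0.3 z 0.0714
wrist h040 11215 [333. 102.] [ 573.5 -253.2] [24.9 82.3] 1.23 z 0.0434
wrist h032 5983 [281.  57.] [ 551.2 -233.6] [48.4 22.2] 84.41 z 0.0334
wrist h032 226 [533.  36.] [ 657.4 -220.8] [ 2.8 28.8] 1.75 z 0.0333
```

View pics/wrist_m10.png

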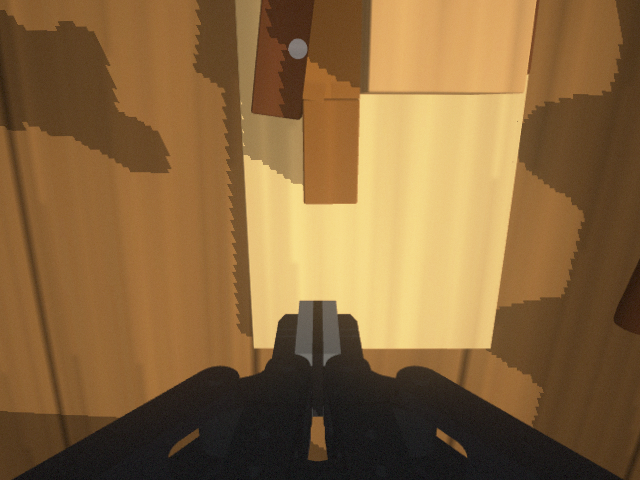

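>>> move_arm(
  linear=[
    [0.003,0.002,-0.015],
    [0,0,-0.025],
    [0,0,-0.02],
    [0,0,-0.008],
    [0,0,0],
  ],
  twist=[
    [-0.3,-0.4,0],
    [0,0,0],
    [0,0,0],
    [0,0,0],
    [0,0,0],
  ],
)

```text
time: 53.02
eef_pos: [0.5753, -0.3272, -0.0034]
tcp_rot: [0.693, 0.721, 0.0, 0.003]
contact_force: [0.2, -0.1, 0.4]
opening: -0.003
```

```bash
python3 st.py
```

```text
t 53.02 pos [ 0.5753 -0.3272 -0.0034] jaw 2.25 z [ 0.005 -0.004 -1.   ] F [ 0.2 -0.1  0.4] op -0.003 q [-0.67  0.49  1.73  0.    0.91 -0.71]
```

>>> move_arm(
  linear=[
    [0,0.01,-0.003],
    [0,0.008,0],
    [0,0.006,0],
    [0,0,0],
  ],
  twist=[
    [0.2,0.3,0],
    [0,0,0],
    [0,0,0],
    [0,0,0],
  ],
)

```text
time: 53.35
eef_pos: [0.5761, -0.3014, -0.0046]
tcp_rot: [0.693, 0.721, -0.0, 0.001]
contact_force: [0.2, 0.2, 0.2]
opening: 0.001
```

```bash
python3 st.py
```

```text
t 53.35 pos [ 0.5761 -0.3014 -0.0046] jaw 2.24 z [ 0.001 -0.001 -1.   ] F [0.2 0.2 0.2] op 0.001 q [-0.64  0.48  1.76 -0.    0.91 -0.68]
```

>>> move_arm(
  linear=[
    [0,0.005,0],
    [0,0.005,0],
    [0,0.005,0],
  ],
  twist=[
    [0,0,0],
    [0,0,0],
    [0,0,0],
  ],
)

```text
time: 53.6
eef_pos: [0.5773, -0.2949, -0.0016]
tcp_rot: [0.69, 0.723, -0.006, 0.011]
contact_force: [-2.5, -22.5, -10.5]
opening: -0.003
```

```bash
python3 st.py
```

```text
t 53.6 pos [ 0.5773 -0.2949 -0.0016] jaw 2.66 z [ 0.007 -0.024 -1.   ] F [ -2.5 -22.5 -10.5] op -0.003 q [-0.62  0.46  1.77 -0.02  0.89 -0.66]
```

>>> move_arm(
  linear=[
    [0,-0.01,0],
    [0,-0.02,0],
    [0,-0.015,0],
    [0,0,0.02],
    [0,0,0.03],
    [0,0,0.035],
    [0,0,0.035],
    [0,0,0.03],
    [0,0,0],
  ],
  twist=[
    [0,0,0],
    [0,0,0],
    [-0.5,0,0],
    [0,0,0],
    [0,0,0],
    [0,0,0],
    [0,0,0],
    [0,0,0],
    [0,0,0],
  ],
)

```text
time: 54.35
eef_pos: [0.5751, -0.3416, 0.1547]
tcp_rot: [0.692, 0.722, -0.009, 0.012]
contact_force: [0.9, -0.2, 1.3]
opening: 0.0
```

```bash
python3 st.py;  python3 meas.py m11
```

```text
t 54.35 pos [ 0.5751 -0.3416  0.1547] jaw 2.42 z [ 0.005 -0.03  -1.   ] F [ 0.9 -0.2  1.3] op 0.0 q [-0.68  0.31  1.65 -0.02  1.16 -0.71]
top h060 595 [425. 208.] [ 609.7 -210.6] [56.4 70.4] 2.25 z 0.0697
top h040 844 [415. 217.] [ 596.3 -205. ] [168.1  69.7] 82.52 z 0.0467
top h032 361 [397. 201.] [ 623.  -171.8] [ 65.2 132.6] 4.12 z 0.0321
top h032 435 [415. 231.] [ 556.  -189.3] [139.6  28.9] 83.72 z 0.032
top h010 2580 [446. 218.] [ 596.9 -241.9] [142.  296.6] 2.2 z 0.0101
wrist h060 7060 [399.  33.] [ 613.7 -228.5] [56.3 33.4] 2.17 z 0.0714
wrist h040 5293 [325.  65.] [ 601.6 -246.1] [78.4 71.7] 1.87 z 0.045
wrist h032 3073 [286.  42.] [ 551.2 -233.4] [49.1 22.3] 85.21 z 0.0334
wrist h032 580 [459.  26.] [ 655.1 -220.7] [ 7.5 30.4] 1.43 z 0.0334
wrist h010 36658 [358. 165.] [ 601.1 -296.3] [140.6 184.4] 2.31 z 0.0113
```

View pics/wrist_m11.png

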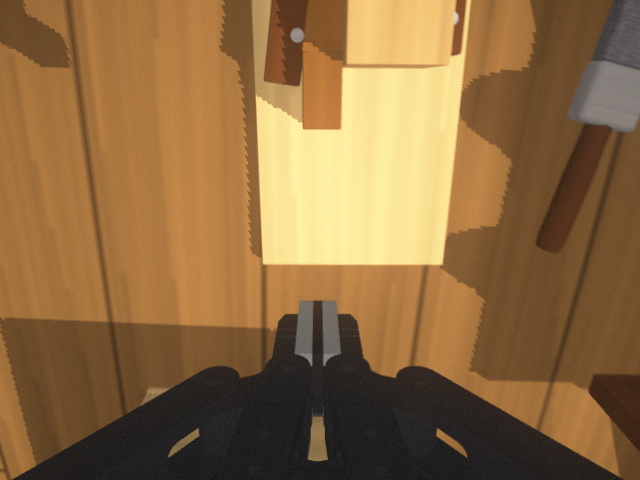

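>>> move_arm(
  linear=[
    [0.006,0.02,0.01],
    [0.008,0.03,0.01],
    [0.008,0.03,0.01],
    [0.008,0.03,0.005],
    [0.004,0.02,0],
    [0,0,0],
    [0,0,0],
  ],
  twist=[
    [1,0.3,0],
    [0.7,0,0],
    [0,0,0],
    [0,0,0],
    [0,0,0],
    [0,0,0],
    [0,0,0],
  ],
)

```text
time: 55.03
eef_pos: [0.6007, -0.2019, 0.1704]
tcp_rot: [0.694, 0.72, -0.002, -0.017]
contact_force: [-0.2, -0.1, -0.6]
opening: 0.001
```

```bash
python3 st.py;  python3 meas.py m12; python3 - <<'E'
from h import *
c=cam('wrist');W=cloud(c)
m=(W[...,0]>.5)&(W[...,0]<.65)&(W[...,2]>.038)&(W[...,2]<.048)
for y in np.arange(-.3,-.19,.01):
    k=m&(abs(W[...,1]-y)<.001)&(W[...,0]<.586)
    if k.any(): P=W[k]; print(round(y,3),len(P),P[:,0].min().round(4),P[:,0].max().round(4),np.median(P[:,2]).round(4))
E
```

```text
t 55.03 pos [ 0.6007 -0.2019  0.1704] jaw 2.16 z [-0.027  0.02  -0.999] F [-0.2 -0.1 -0.6] op 0.001 q [-0.49  0.25  1.7   0.01  1.23 -0.53]
top h060 184 [415. 207.] [ 609.2 -190.8] [56.8 30.9] 2.29 z 0.0694
top h040 542 [403. 213.] [ 602.2 -165.9] [76.4 79.8] 2.52 z 0.049
top h032 317 [395. 201.] [ 622.4 -162.1] [ 65.3 113.5] 4.32 z 0.032
top h032 229 [402. 230.] [ 558.3 -157.7] [77.6 26.4] 84.0 z 0.0322
wrist h060 9105 [339. 239.] [ 612.8 -209.8] [56.2 70.6] 2.22 z 0.0713
wrist h040 402 [512.  88.] [ 718.1 -108.4] [30.1  3.7] 89.92 z 0.0494
wrist h040 10906 [318. 183.] [ 600.8 -203.7] [166.1  70.5] 84.2 z 0.0507
wrist h032 5717 [377. 139.] [ 625.3 -171. ] [ 65.2 132.1] 3.22 z 0.0333
wrist h032 5620 [262. 185.] [ 557.6 -188. ] [140.3  25.5] 84.27 z 0.0332
wrist h010 18170 [308. 204.] [ 598.3 -223.9] [140.8 262.2] 2.2 z 0.0112
-0.28 25 0.5634 0.5726 0.0455
-0.27 71 0.5635 0.5854 0.0452
-0.26 77 0.5624 0.5859 0.0451
-0.25 81 0.5625 0.5842 0.0449
-0.24 76 0.5627 0.5833 0.0446
-0.23 76 0.5634 0.5831 0.0446
-0.22 72 0.5638 0.5828 0.0444
-0.21 68 0.5653 0.5826 0.0442
-0.2 59 0.566 0.5817 0.0441
```

View pics/wrist_m12.png

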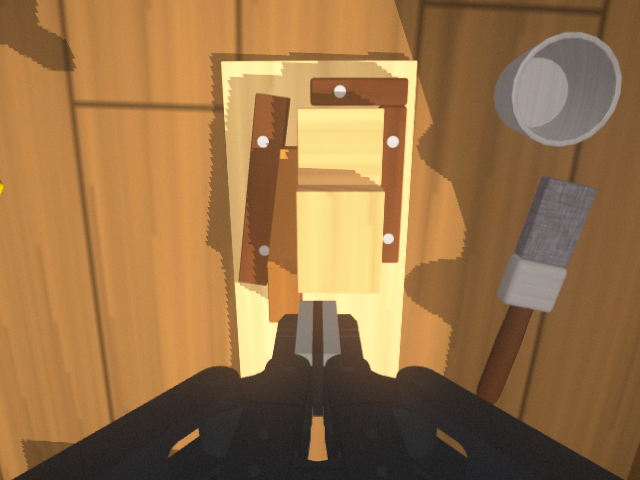

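>>> move_arm(
  linear=[
    [-0.006,-0.015,0],
    [-0.009,-0.02,-0.01],
    [-0.007,-0.02,-0.01],
    [-0.003,-0.01,-0.02],
    [0,0,-0.03],
    [0,0,-0.02],
    [0,0,-0.01],
    [0,0,0],
  ],
  twist=[
    [-1.1,-1.5,0],
    [0,0,0],
    [0,0,0],
    [0,0,0],
    [0,0,0],
    [0,0,0],
    [0,0,0],
    [0,0,0],
  ],
)

```text
time: 55.85
eef_pos: [0.5712, -0.2827, 0.0666]
tcp_rot: [0.699, 0.715, -0.0, 0.002]
contact_force: [-0.1, 0.8, 0.3]
opening: -0.003
```

```bash
python3 st.py
```

```text
t 55.85 pos [ 0.5712 -0.2827  0.0666] jaw 1.26 z [ 0.003 -0.004 -1.   ] F [-0.1  0.8  0.3] op -0.003 q [-0.62  0.35  1.77 -0.    1.01 -0.64]
```

>>> move_arm(
  linear=[
    [0.002,0.008,0],
    [0,0.005,-0.01],
    [0,0,-0.015],
    [0,0,-0.01],
    [0,0,0],
  ],
  twist=[
    [0.2,0.2,1],
    [0,0,0],
    [0,0,0],
    [0,0,0],
    [0,0,0],
  ],
)

```text
time: 56.27
eef_pos: [0.576, -0.2703, 0.0339]
tcp_rot: [0.693, 0.721, 0.0, 0.003]
contact_force: [-0.5, 0.6, 0.1]
opening: 0.004
```

```bash
python3 st.py
```

```text
t 56.27 pos [ 0.576  -0.2703  0.0339] jaw 2.33 z [ 0.005 -0.004 -1.   ] F [-0.5  0.6  0.1] op 0.004 q [-0.6   0.39  1.79 -0.    0.95 -0.64]
```

>>> move_arm(
  linear=[
    [-0.002,0,-0.007],
    [0,0,-0.006],
    [0,0,-0.004],
    [0,0,-0.003],
  ],
  twist=[
    [0,0,0],
    [0,0,0],
    [0,0,0],
    [0,0,0],
  ],
)

```text
time: 56.6
eef_pos: [0.5755, -0.271, 0.0208]
tcp_rot: [0.691, 0.722, -0.001, 0.004]
contact_force: [-8.8, 5.3, 18.1]
opening: -0.003
```

```bash
python3 st.py
```

```text
t 56.6 pos [ 0.5755 -0.271   0.0208] jaw 2.51 z [ 0.004 -0.006 -1.   ] F [-8.8  5.3 18.1] op -0.003 q [-0.6   0.41  1.79 -0.    0.93 -0.64]
```

>>> move_arm(
  linear=[
    [0,0,-0.002],
    [0,0,0.01],
    [0,0,0.02],
    [0,-0.02,0.01],
    [0,-0.025,0],
    [0,-0.01,0],
    [0,0,-0.015],
    [0,0,-0.02],
    [0,0,-0.012],
    [0,0,0],
  ],
  twist=[
    [0,0,0],
    [0,0,0],
    [0,0,0],
    [0,0,0],
    [0,0,0],
    [0,0,0],
    [0,0,0],
    [0,0,0],
    [0,0,0],
    [0,0,0],
  ],
)

```text
time: 57.43
eef_pos: [0.5783, -0.3273, 0.0181]
tcp_rot: [0.691, 0.723, 0.0, 0.008]
contact_force: [-1.1, 0.3, -1.0]
opening: -0.0
```

```bash
python3 st.py;  python3 - <<'E'
from h import *
c=cam('wrist');W=cloud(c)
m=(W[...,0]>.5)&(W[...,0]<.65)&(W[...,2]>.036)&(W[...,2]<.05)
for y in np.arange(-.3,-.19,.01):
    k=m&(abs(W[...,1]-y)<.001)&(W[...,0]<.582)
    if k.any(): P=W[k]; print(round(y,3),len(P),P[:,0].min().round(4),P[:,0].max().round(4),np.median(P[:,2]).round(4))
E
```

```text
t 57.43 pos [ 0.5783 -0.3273  0.0181] jaw 2.56 z [ 0.012 -0.01  -1.   ] F [-1.1  0.3 -1. ] op -0.0 q [-0.67  0.46  1.73 -0.    0.94 -0.71]
-0.28 326 0.5635 0.5819 0.0433
-0.27 354 0.5629 0.582 0.0434
-0.26 390 0.5624 0.582 0.0434
-0.25 420 0.5623 0.582 0.0433
-0.24 452 0.5619 0.5818 0.0434
-0.23 467 0.5626 0.582 0.0434
-0.22 250 0.5636 0.582 0.0433
```

>>> move_arm(
  linear=[
    [-0.003,0,-0.008],
    [0,0,-0.01],
    [0,0,-0.005],
    [0,0.008,0],
    [0,0.008,0],
    [0,0.004,0],
    [0,0,0],
  ],
  twist=[
    [0.6,0.7,-0.3],
    [0,0,0],
    [0,0,0],
    [0,0,0],
    [0,0,0],
    [0,0,0],
    [0,0,0],
  ],
)

```text
time: 58.07
eef_pos: [0.5753, -0.3028, -0.007]
tcp_rot: [0.693, 0.721, 0.0, -0.002]
contact_force: [-0.4, -0.4, 1.2]
opening: -0.003
```

```bash
python3 st.py
```

```text
t 58.07 pos [ 0.5753 -0.3028 -0.007 ] jaw 2.33 z [-0.003  0.003 -1.   ] F [-0.4 -0.4  1.2] op -0.003 q [-0.64  0.48  1.75  0.    0.91 -0.68]
```

>>> move_arm(
  linear=[
    [0,0.005,0],
    [0,0.004,-0.001],
    [0,0.004,-0.002],
    [0,0.004,-0.002],
  ],
  twist=[
    [0,0,0],
    [0,0,0],
    [0,0,0],
    [0,0,0],
  ],
)

```text
time: 58.4
eef_pos: [0.5763, -0.2953, -0.0064]
tcp_rot: [0.69, 0.724, -0.007, 0.008]
contact_force: [-4.3, -10.5, 4.3]
opening: -0.001
```

```bash
python3 st.py
```

```text
t 58.4 pos [ 0.5763 -0.2953 -0.0064] jaw 2.8 z [ 0.001 -0.021 -1.   ] F [ -4.3 -10.5   4.3] op -0.001 q [-0.62  0.47  1.77 -0.02  0.89 -0.66]
```

>>> move_arm(
  linear=[
    [0,0.007,-0.001],
    [0,0.008,-0.001],
    [0,0.009,-0.001],
  ],
  twist=[
    [0.5,0,0],
    [0.5,0,0],
    [0.5,0,0],
  ],
)

```text
time: 58.65
eef_pos: [0.5769, -0.296, -0.0055]
tcp_rot: [0.686, 0.728, -0.012, 0.019]
contact_force: [-2.6, -26.9, -9.1]
opening: 0.001
```

```bash
python3 st.py
```

```text
t 58.65 pos [ 0.5769 -0.296  -0.0055] jaw 3.43 z [ 0.012 -0.044 -0.999] F [ -2.6 -26.9  -9.1] op 0.001 q [-0.62  0.46  1.78 -0.04  0.86 -0.65]
```

>>> move_arm(
  linear=[
    [0,-0.01,0],
    [0,-0.02,0],
    [0,-0.015,0],
    [0,0,0.02],
    [0,0,0.03],
    [0,0,0.035],
    [0,0,0.035],
    [0,0,0.035],
    [0,0,0.02],
    [0,0,0],
  ],
  twist=[
    [0,0,0],
    [0,0,0],
    [-2,0,-1],
    [0,0,0],
    [0,0,0],
    [0,0,0],
    [0,0,0],
    [0,0,0],
    [0,0,0],
    [0,0,0],
  ],
)

```text
time: 59.48
eef_pos: [0.573, -0.3446, 0.1766]
tcp_rot: [0.694, 0.719, -0.026, 0.031]
contact_force: [0.1, 0.1, 0.1]
opening: -0.002
```

>>> move_arm(
  linear=[
    [0.006,0.02,0.01],
    [0.006,0.025,0.01],
    [0.006,0.025,0.01],
    [0.004,0.02,0.005],
    [0,0,0],
    [0,0,0],
  ],
  twist=[
    [0,0,0],
    [0,0,0],
    [0,0,0],
    [0,0,0],
    [0,0,0],
    [0,0,0],
  ],
)

```text
time: 59.98
eef_pos: [0.5944, -0.2508, 0.2093]
tcp_rot: [0.695, 0.718, -0.026, 0.031]
contact_force: [0.7, -1.4, -0.2]
opening: -0.001
```

```bash
python3 st.py;  python3 meas.py m13; python3 - <<'E'
from h import *
c=cam('wrist');W=cloud(c)
m=(W[...,0]>.5)&(W[...,0]<.65)&(W[...,2]>.036)&(W[...,2]<.05)
for y in np.arange(-.3,-.13,.01):
    k=m&(abs(W[...,1]-y)<.001)&(W[...,0]<.583)
    if k.any(): P=W[k]; print(round(y,3),len(P),P[:,0].min().round(4),P[:,0].max().round(4),np.median(P[:,2]).round(4))
E
```

```text
t 59.98 pos [ 0.5944 -0.2508  0.2093] jaw 1.95 z [ 0.008 -0.079 -0.997] F [ 0.7 -1.4 -0.2] op -0.001 q [-0.53  0.2   1.68 -0.07  1.21 -0.54]
top h060 539 [424. 207.] [ 609.8 -210.5] [56.6 71. ] 2.44 z 0.0697
top h040 696 [408. 215.] [ 597.7 -187.5] [134.5  69. ] 81.01 z 0.0477
top h032 349 [397. 201.] [ 622.1 -171.7] [ 66.3 131.6] 3.14 z 0.0319
top h032 386 [411. 231.] [ 558.3 -182.8] [127.   31.5] 84.16 z 0.0319
wrist h060 8392 [344. 137.] [ 612.8 -209.9] [56.3 70.7] 1.99 z 0.0712
wrist h040 63 [508.   4.] [ 719.3 -118.8] [1.9 6.9] 13.78 z 0.0484
wrist h040 10863 [322.  86.] [ 600.3 -203.6] [165.   69.5] 84.16 z 0.0506
wrist h032 5537 [268.  91.] [ 555.8 -188.5] [139.   22.5] 84.22 z 0.0333
wrist h032 3497 [388.  65.] [ 625.  -177.3] [ 65.2 118.2] 2.63 z 0.0333
wrist h010 22410 [315. 213.] [ 599.1 -252.4] [140.7 271.8] 2.18 z 0.0112
-0.28 56 0.5636 0.5823 0.0435
-0.27 54 0.5637 0.5829 0.0435
-0.26 73 0.563 0.5827 0.0436
-0.25 65 0.5631 0.5826 0.0435
-0.24 65 0.5623 0.5824 0.0436
-0.23 69 0.5587 0.583 0.0435
-0.22 68 0.5639 0.5828 0.0435
-0.21 66 0.5655 0.5826 0.0436
-0.2 63 0.5662 0.5824 0.0436
-0.19 64 0.567 0.583 0.0435
-0.18 63 0.5683 0.5828 0.0431
-0.17 60 0.5691 0.5826 0.0436
-0.16 53 0.5704 0.5824 0.0435
-0.14 3 0.5821 0.5828 0.0497
```

View pics/wrist_m13.png

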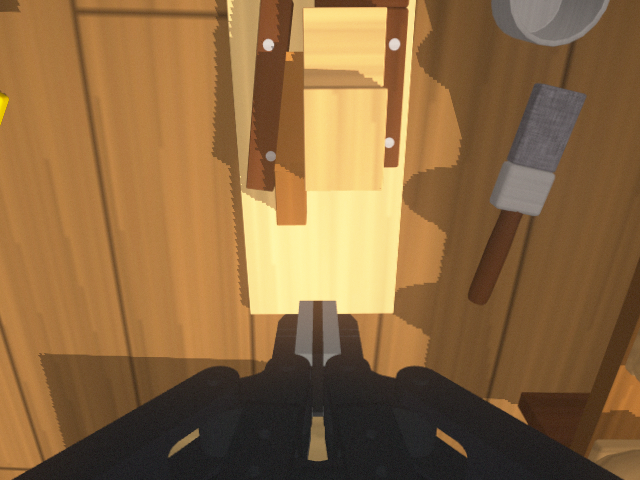

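>>> move_arm(
  linear=[
    [-0.02,-0.01,0.03],
    [-0.02,-0.01,0.03],
    [-0.02,-0.01,0.02],
    [-0.02,0,0],
    [0,0,0],
    [0,0,0],
  ],
  twist=[
    [3,0.5,0],
    [1.4,0,0],
    [0,0,0],
    [0,0,0],
    [0,0,0],
    [0,0,0],
  ],
)

```text
time: 60.63
eef_pos: [0.5071, -0.2875, 0.2843]
tcp_rot: [0.698, 0.716, -0.002, -0.006]
contact_force: [-0.1, 0.2, -0.4]
opening: -0.004
```

```bash
python3 st.py; python3 - <<'E'
from h import *
c=cam('top');W=cloud(c);cv2.imwrite('pics/top_f.png',c['img'])
d0=np.load('top0.npz')
m=(W[...,0]>.4)&(W[...,0]<.8)&(W[...,1]>.1)&(W[...,1]<.48)&(W[...,2]>.235)&(W[...,2]<.262)
k,l,s,cc=cv2.connectedComponentsWithStats(m.astype(np.uint8))
for i in range(1,k):
    if s[i,4]>20: P=W[l==i]; r=cv2.minAreaRect((P[:,:2]*1000).astype(np.float32)); print(s[i,4],np.round(r[0],1),np.round(r[1],1),round(r[2],1),P[:,2].max().round(4), 'rel',(np.array(r[0])-[582,290.5]).round(1))
diff=np.abs(c['img'].astype(int)-d0['img'].astype(int)).max(2).astype(np.uint8)
c=cam('scene');cv2.imwrite('pics/scene_f.png',c['img'])
E
```

```text
t 60.63 pos [ 0.5071 -0.2875  0.2843] jaw 1.48 z [-0.011  0.006 -1.   ] F [-0.1  0.2 -0.4] op -0.004 q [-0.69  0.04  1.72 -0.    1.39 -0.71]
84 [682.5 294.4] [23.9 13. ] 88.3 0.2551 rel [100.5   3.9]
387 [583.2 290.7] [41.  39.2] 45.5 0.2596 rel [1.2 0.2]
77 [584.6 191.1] [12.8 22.8] 86.1 0.2551 rel [  2.6 -99.4]
86 [582.4 380.6] [11.9 23.8] 89.5 0.2534 rel [ 0.4 90.1]
75 [484.3 288.7] [11.  23.2] 0.5 0.2549 rel [-97.7  -1.8]
```

View pics/top_f.png

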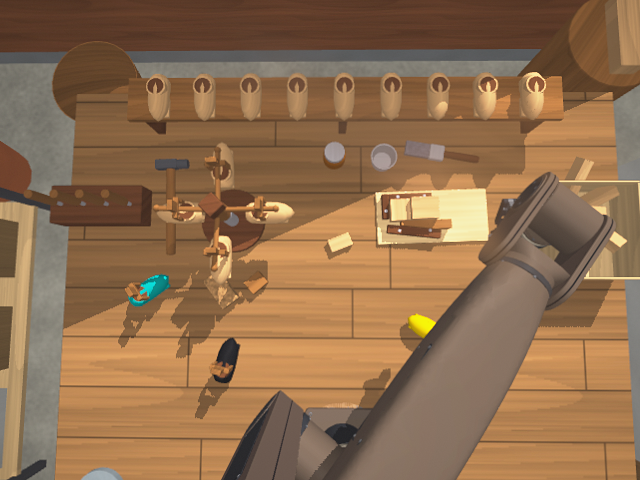

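View pics/scene_f.png

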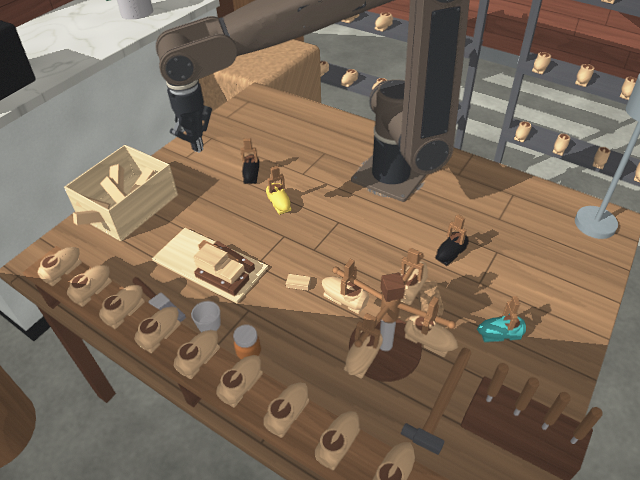

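```bash
python3 -c "
from st import *
sign_off(); st()"
```

```text
the job is handed in; nothing more can be done
the job is handed in; nothing more can be done
```

I hung all three loose clogs on the tree, seated the blank in the cradle and locked it with the wedge. I then handed the job in at about 60.6 s with the gripper clear of everything.

**Clogs:** Before each one I turned the tree by its knob so that an empty branch pointed to the robot's edge. In the last camera check, the three eyes sat about 98–100 mm out along their branches and within about 4 mm sideways. All were upright, with tab tops at 0.255 m.

**Blank and wedge:** The blank measured about x −1 mm, y +3 mm in cradle axes, flat and parallel to the rail. The wedge lies flat with its thin end at about y = +34 mm.

**What went differently:**
- The fingertips proved to be about 35 mm further back than `tips_ahead` says. My first close on the knob went over its top and gripped nothing, and I corrected for this from then on.
- The first tap on the wedge tilted its head up by about 1.5 mm. I pressed it flat and tapped again, reaching 27 N.

**Not verified:**
- I could not measure the wedge's pressing force on the blank after release. I infer that it holds from the 22–27 N taps and the wedge staying in place.
- I checked that the bystanders were undisturbed only by eye in the last pictures. They looked unmoved where visible, but the arm hid part of the top view.

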